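# Refit the dryer lint filter, latch the trap and wind its timer

## Robot

A 7-joint arm with a two-finger parallel gripper is mounted at the origin on the work surface. World frame = base frame: x ahead of the robot, y to its left, z up, the work surface at z = 0. Lengths are in m, angles in rad, forces in N, time in s.
With the tool pointing down it reaches from about 0.4 to 0.925 m from the base axis. Payload 5.6 kg.
Tool frame: the origin (TCP) lies at the centre of the arm's flange, where the gripper is bolted on; the fingertips stand 173 mm ahead of it and the grasp point (between the pads) lies arm.tcp_to_grasp ahead of it (arm.tcp_to_grasp is the distance from the TCP to the grasp point, in m); z points along the fingers, y is the line along which they close (so a half turn about z gives the same grasp; the last joint's range is limited). The gripper opens to 85 mm and grips with 20 to 120 N. Pads are 22 mm wide; open, the fingers measure 114 mm over their backs; the gripper's body (76 mm by 85 mm) begins 54 mm behind the grasp point. The pads swing forward as they close: fully open they stand 13 mm farther back than shut.
Start: joints at [-0.043, 0.468, -0.012, 1.603, 0.006, 1.071, -0.056], TCP at [0.65, -0, 0.405] pointing down, gripper open.
Joint ranges: [-2.53, 2.53], [-0.31, 2.02], [-1.57, 1.55], [0.28, 2.44], [-1.29, 4.43], [0.15, 1.84], [-2.92, 2.92]. Speed limits (rad/s): [2.57, 2.57, 3.14, 3.14, 3.14, 3.14, 3.14].

## Interface

Orientations are given as a unit quaternion [x, y, z, w].
In Python, from rig import arm, eyes, finder gives the robot as it stands.
- The arm moves only by the tool move_arm, never from a script. Its argument "increments" is a list that holds one entry, the list of rows, each a list of 7 numbers: the turn, a rotation vector about the tool's x, y, z normalised to -1 to 1, where 1 is pi rad, then the shift along the tool's x, y, z normalised to -1 to 1, where 1 is 1000 mm, then the opening, from 0 (shut) to 1 (fully open). In form: [[[ax, ay, az, dx, dy, dz, fingers], ...]]. A call has 1 to 10 rows; each row is the pose to reach, as a shift and turn from the pose commanded when the call began, along the tool's axes at that moment, turning the shorter way round; what a row does not reach only later rows make up. A row lasts 1/12 s, in which the tool goes at most 41.7 mm and 7.16 degrees, less where a joint would pass 70% of its speed; a pose out of reach is approached as far as the arm can. A call with a number of a shift or a turn outside -1 to 1 is refused whole. A call with a gripper value outside its range is refused whole. The fingers move at their own pace and stop on an object; "squeeze" is the grip in N (left out, the last holds). Time passes only in rows, so rows that repeat a pose let the fingers close. It gives the time, the measured TCP pose, the force, the opening and the grip force at its end, in the units of the state.
- arm.get_state(): the state, without advancing time (a new reading comes with each control period).
- eyes.camera(name): name is "scene" or "side" or "wrist"; returns the picture (384x512x3 uint8, red, green, blue); there is no depth.
- eyes.camera_params(name): a dict with "fovy" (degrees; the focal length in pixels is half the picture's height over the tangent of half this angle, whatever the lens; pixels are square), "cx", "cy" (the principal point, pixels), "R" (3x3) and "t" (3): a world point X has camera coordinates R X + t; the wrist camera has in their place "tool_from_camera" (4x4, takes a point from camera to tool coordinates, whose origin is the TCP and whose axes are the flange's). Camera axes: x right, y down, z forward; pixel columns grow to the right and rows downward; lengths in m; the calibration is good to about 2 mm. A picture is of the moment at which its call begins: read the wrist's pose just before it. camera_params takes no time and is no camera call.
- arm.sign_off(): hands the job in; it is judged then, once.
Trained networks look in the newest picture that a camera, given by its name, has taken for a name from the list of things; names that differ only in an ending like _2 or _b are one class to them, and where a whole thing is asked for, a point or a joint stands for the part that bears it (a point fixed in the world has none). Each returns a list of dicts, best first, with "p" (0 to 1); they miss things now and then, are a little off and sometimes report something else, mostly with a low value. They report only what shows in the picture. A call takes as long as a camera call. They do not tell look-alikes from the thing itself.
- finder.recognise(camera, thing): "rect" ([left, top, width, height] in pixels, round what is visible of it).
- finder.outline_of(camera, thing): "region" (384x512 bool, what is visible of it) and "rect" ([left, top, width, height] in pixels, round what is visible of it).
The state is a dict: "clock": time; "qpos": joint angles; "qvel": joint speeds; "tau": joint torques, N m; "ee_pos": TCP position; "ee_rot": TCP orientation; "ft_force": force on the tool from outside, world axes, zero at the start; "torque": the same for the moment, N m; "grip_width": opening from 0.0 (shut) to 1.0 (fully open); "grip_force": force on a finger pad.
Only numpy, scipy, OpenCV 4.12 (cv2) and the standard library are available. Lean on these libraries where they do the work, as an engineer would, in place of code of your own. Each camera call takes 0.05 s, during which the arm holds its last target. There are 200 camera calls.

## Task

Put the clean green lint filter back, handle up and fully down, into its slot in the white lint trap and shut the blue lid over it. Then swing the red latch bar across the closed lid until it rests in its catch, and after that wind the orange timer key clockwise up to its stop so that the fan can run. Leave the other things on the counter where they are.

Things in the scene. Friction and masses are not known exactly. Their poses are not given: they have to be found in the camera images.
- filter: Loose lint filter, green frame with grey mesh, 0.25 kg, standing upright on its long edge. Frame 140 mm long (x), 28 thick (y), 80 high; centred on top a flat green handle tab 64 mm long (x), 12 thick (y), 29 high: its top is 109 mm above the underside. Origin: centre of the underside, z up. Same either way round (half turn about z).
- trap: Lint trap: fixed white open-topped box 164 mm (x) by 170 mm (y) by 120 mm high, walls 8 mm. Origin: centre of its underside; x points away from the robot, z up, yaw varies. The slot lies 30 mm to -y of the centre; the lid is hinged on the +y rim; the latch pivots at the +x end and starts out over the -y side. A duct collar sticks out at the +x end.
- slot (a point): Centre of the slot's floor in the trap, 8 mm above the counter, where the filter's origin belongs; axes are the trap's. The slot runs along x: 148 mm long between the end walls (120 mm high), 36 mm wide between steel rails at its two ends, 82 mm high, with mouths flared to about 50 mm wide at 99 mm. Seated, the filter's handle top is 3 mm below the rim.
- lid_hinge (a point): Middle of the lid's hinge line, on the trap's +y rim, 120 mm above the counter and 115 mm to +y of the slot point; axes are the trap's axes and the hinge runs along x.
- lid_edge (a point): Middle of the lid's free edge, on its outer (upper when shut) face. The lid is a blue flat panel 168 mm along the hinge and 174 mm from hinge to edge, 8 mm thick, 0.3 kg; when shut its underside lies on the rim and its top is 128 mm above the counter. This point is 170 mm from the hinge line. A thin lip (16 mm) hangs at the free edge.
- lid (a joint): Lid angle, rad: 0 shut, 1.57 upright, starts at 1.8 to 2.0, leaning back over to the +y side; hard stop at 2.1. Its hinge is stiff (0.4 N m of friction): the lid stays where it is left, and about 2 to 6 N at the edge moves it, pushed from its outer face.
- latch_pivot (a point): Top centre of the red latch bar's pivot, on a bracket at the trap's far (+x) end, 146 mm above the counter; axes are the trap's axes. The bar turns in a level plane about the vertical through it.
- latch_knob (a point): Centre of the top of the black knob on the latch bar: an upright cylinder 18 mm in diameter and 36 mm high that stands on the bar, 160 mm from the pivot; its top is 182 mm above the counter. The bar is 18 mm wide, 10 mm thick (136 to 146 mm above the counter) and reaches 212 mm from the pivot.
- latch (a joint): Latch angle, rad: 0 (hard stop) when the bar points from the pivot along the trap's -x, across the lid, at rest in the catch. Grows as it swings out to the trap's -y (1.57: points to -y); travel ends at 1.95, starts at 1.6 to 1.85. Closing is clockwise seen from above. Friction 0.12 N m, about 1 N at the knob; stays where it is left.
- catch (a point): Middle of the red fork-shaped catch on the trap's near (-x) end, open to the trap's -y, where the bar's tip comes to rest; its top is 158 mm above the counter.
- key_grip (a point): Grip point of the orange timer key: on its vertical axis, 89.5 mm above the counter, in the upper half of the wing. The wing is 72 mm long (this point's x axis, which turns with the key), 10 mm thick (y) and 36 mm high, from 65 to 101 mm above the counter, on the middle of a fixed white timer box 95 by 95 by 55 mm high.
- key (a joint): Timer key angle, rad: 0 unwound, grows when turned clockwise seen from above, hard stop at 2.8 (fully wound); starts at 0 to 0.3. It takes 0.08 N m plus a spring of 0.012 N m per rad; friction holds it where it is let go, so it can be wound in several partial turns.
- detergent: Bystander: blue detergent bottle, 72 mm in diameter, 200 mm high. Origin: centre of the underside.
- brush: Bystander: lint brush lying flat. Origin: on its underside.
- can: Bystander: can with green label, 66 mm in diameter, 130 mm high. Origin: centre of the underside.
There are look-alikes about, which are no part of the job. Several things have the shape of the filter; the one meant has the colours described above.

How it is judged:
On the way, in this order (a step that is already met when the one before it is completed fails the run):
1. the filter is fully down in its slot (x of filter in the frame of slot between -0.009 and 0.009 m and y of filter in the frame of slot between -0.008 and 0.008 m and z of filter in the frame of slot between -0.005 and 0.005 m and angle between the x axis of filter and the x axis of slot, either way round below 0.1 rad and angle between filter's own z axis and vertical below 0.08 rad), for 0.2 s.
2. the lid is shut over it (value of joint lid below 0.05 rad), for 0.2 s.
3. the latch bar rests in its catch (value of joint latch below 0.06 rad), for 0.2 s.
4. the timer key is wound to its stop (value of joint key above 2.6 rad), for 0.2 s.
At the end, for the whole second after the job is handed in: The filter stands seated in its slot (within 9 mm along, 8 mm across, 5 mm in height, 0.1 rad in heading and 0.08 rad of upright), the lid is shut (under 0.05 rad), the latch is in its catch (under 0.06 rad), the key is wound beyond 2.6 of 2.8 rad, and all is at rest (all of step 1 and value of joint lid below 0.05 rad and value of joint latch below 0.06 rad and value of joint key above 2.6 rad and linear speed of filter below 0.02 m/s and velocity of joint key between -0.05 and 0.05 rad/s and velocity of joint each of latch, lid below 0.05 rad/s); the robot touches nothing.
It fails at once if a bystander is moved by more than 30 mm (distance of any of detergent, brush, can from where it was at the start of the episode above 0.03 m).
It fails at once if the bottle or can is tipped over (angle between any of detergent, can's own z axis and vertical above 0.4 rad).
It also fails if it takes over 72 s, if anything falls off the work surface, if the arm or the gripper's body presses on something with over 40 N, if the wrist force passes 120 N, or if a joint passes its speed limit or range.

## Working session

There is one attempt and no reset: what is moved stays moved. The work goes in short steps, Python scripts to look and compute and a tool call to move; the robot and the scene stay as the last step left them, time stands still between calls to the robot, and variables do not carry over. Pictures are saved under pics/ and viewed, at most 10 in all, crops included, and the job is handed in when it is done.

Besides the shell and the picture viewer there is one more tool, called after "Call:" by a JSON object that holds its "api" and its "payload", one argument or row to a line. move_arm: Moves the arm, as the interface text tells. Its arguments: {"type":"object","properties":{"increments":{"type":"array"},"squeeze":{"type":"number"}},"required":["increments"]}

```bash
ls; mkdir -p pics
python3 - <<'E'
from rig import arm, eyes, finder
import cv2, numpy as np
s=arm.get_state(); print(s); print(arm.tcp_to_grasp)
for n in ["scene","side","wrist"]:
    im=eyes.camera(n); cv2.imwrite(f"pics/{n}0.png",im[:,:,::-1]); print(n,eyes.camera_params(n))
a=cv2.imread("pics/scene0.png");b=cv2.imread("pics/side0.png")
cv2.imwrite("pics/scene0b.png",cv2.resize(a,(800,600),interpolation=cv2.INTER_CUBIC))
cv2.imwrite("pics/side0b.png",cv2.resize(b,(800,600),interpolation=cv2.INTER_CUBIC))
E
```

```text
pics
{'clock': 0.0, 'qpos': array([-0.0430186 ,  0.46839514, -0.01159735,  1.60362895,  0.00602899,
        1.07138644, -0.05632067]), 'qvel': array([-2.59007606e-04, -1.13319539e-03, -4.55437308e-05, -4.05570171e-04,
        1.39462294e-03,  2.03315932e-04,  6.08772592e-04]), 'tau': array([-1.81076980e-04, -5.32374322e+01,  2.12178100e-02, -2.51299274e+01,
        1.13576866e-02,  7.69772858e-03, -1.10212341e-06]), 'ee_pos': array([ 6.49751323e-01, -4.13986691e-05,  4.03724191e-01]), 'ee_rot': array([ 7.07126648e-01,  7.07086351e-01, -6.82241458e-04, -5.74662365e-04]), 'ft_force': array([-0.21807866,  0.28609169,  0.0798924 ]), 'torque': array([ 0.00205371, -0.07542535,  0.01134188]), 'grip_force': 0.0, 'grip_width': 1.0015040387877359}
0.1547
scene {'fovy': 53.48001162221254, 'cx': 246.52526657441882, 'cy': 194.4179897961539, 'R': array([[-0.15590753,  0.98769998,  0.01189944],
       [ 0.56397258,  0.0988998 , -0.81984984],
       [-0.81094252, -0.1211098 , -0.57245493]]), 't': array([ 0.05513001, -0.20061377,  1.48967533])}
side {'fovy': 46.62394534335766, 'cx': 256.6237886941993, 'cy': 189.07959279822288, 'R': array([[ 0.95445056, -0.29833371, -0.00459695],
       [-0.17606128, -0.55069544, -0.81592705],
       [ 0.24088703,  0.77957138, -0.57813658]]), 't': array([-0.53230427,  0.19215818,  1.26262252])}
wrist {'fovy': 59.61037922607045, 'cx': 257.25840946467775, 'cy': 190.32973271740315, 'tool_from_camera': array([[ 5.59889714e-04, -9.52180238e-01, -3.05536382e-01,
         7.72644367e-02],
       [ 9.99999755e-01,  4.04637776e-04,  5.71458894e-04,
         8.88257635e-04],
       [-4.20500303e-04, -3.05536627e-01,  9.52180231e-01,
         3.09138771e-02],
       [ 0.00000000e+00,  0.00000000e+00,  0.00000000e+00,
         1.00000000e+00]])}
```

View pics/scene0b.png

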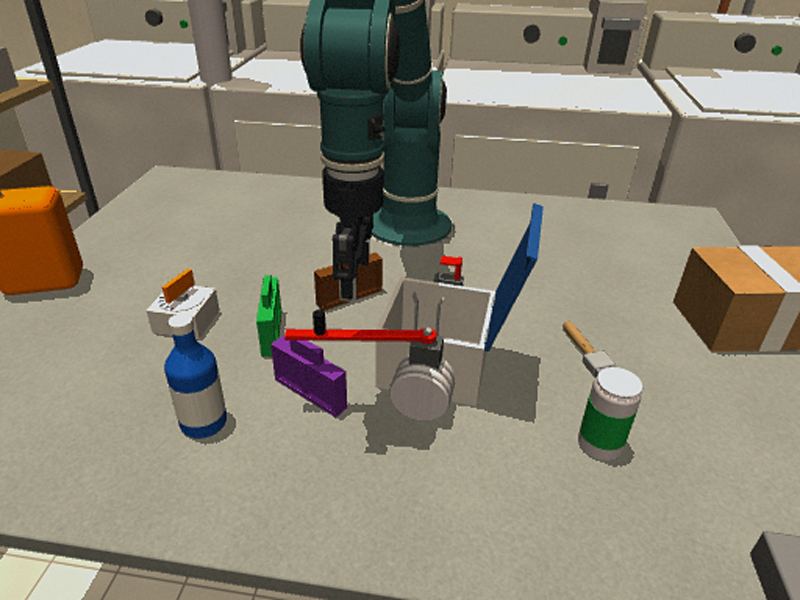

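View pics/side0b.png

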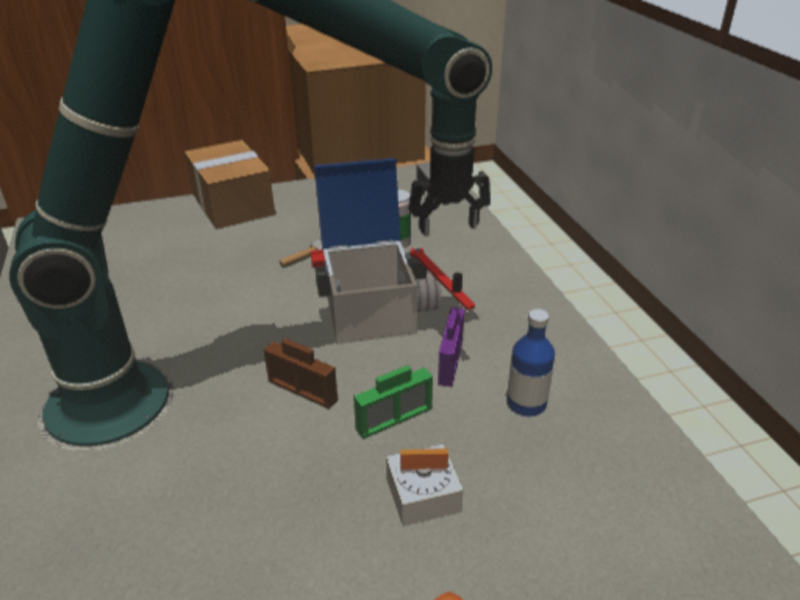

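```bash
cat > h.py <<'E'
import numpy as np, cv2, json
from scipy.spatial.transform import Rotation as Rn
from rig import arm, eyes, finder
def cam(n,st=None):
    p=eyes.camera_params(n); f=192/np.tan(np.radians(p['fovy'])/2)
    if n=='wrist':
        M=np.eye(4);M[:3,:3]=Rn.from_quat(st['ee_rot']).as_matrix();M[:3,3]=st['ee_pos']
        W=np.linalg.inv(M@p['tool_from_camera']);R,t=W[:3,:3],W[:3,3]
    else: R,t=np.array(p['R']),np.array(p['t'])
    return dict(f=f,cx=p['cx'],cy=p['cy'],R=R,t=t)
def proj(c,X):
    q=np.atleast_2d(X)@c['R'].T+c['t']; return np.c_[c['f']*q[:,0]/q[:,2]+c['cx'],c['f']*q[:,1]/q[:,2]+c['cy']]
def box(x0,x1,y0,y1,z0,z1): return np.array([[x,y,z] for x in(x0,x1) for y in(y0,y1) for z in(z0,z1)],float)
def pose(P,x,y,yaw,z=0):
    c,s=np.cos(yaw),np.sin(yaw); return P@np.array([[c,-s,0],[s,c,0],[0,0,1]]).T+[x,y,z]
def sil(c,boxes,S=2):
    m=np.zeros((384*S,512*S),np.uint8)
    for b in boxes:
        h=cv2.convexHull(((proj(c,b)+.5)*S*16-8).astype(np.float32)).round().astype(np.int32)
        cv2.fillConvexPoly(m,h,255,shift=4)
    return cv2.resize(m,(512,384),interpolation=cv2.INTER_AREA)/255.
def comp(mask,px):
    n,l,st,cen=cv2.connectedComponentsWithStats(mask.astype(np.uint8))
    k=[i for i in range(1,n) if st[i,4]>15]; i=min(k,key=lambda i:np.hypot(*(cen[i]-px))); return l==i
def hue(im,h0,h1,s=110,v=40):
    H=cv2.cvtColor(im,cv2.COLOR_RGB2HSV); return (H[...,0]>=h0)&(H[...,0]<=h1)&(H[...,1]>s)&(H[...,2]>v)
FILT=[box(-.07,.07,-.014,.014,0,.08),box(-.032,.032,-.006,.006,.08,.109)]
def lidbox(a):   # trap frame
    b=box(-.084,.084,0,.174,0,.008); r=b.copy(); c,s=np.cos(a),np.sin(a)
    # shut: extends to -y from hinge (y=.085,z=.12)
    r[:,1]=.085-(b[:,1]*c-b[:,2]*s*-1*-1) if 0 else .085-(b[:,1]*c-b[:,2]*s); r[:,2]=.12+b[:,1]*s+b[:,2]*c
    return r
E
cat > fit.py <<'E'
from h import *
from scipy.optimize import minimize
ims={n:cv2.imread(f'pics/{n}0.png')[:,:,::-1].copy() for n in('scene','side')}; C={n:cam(n) for n in ims}
def fit(masks,model,x0,d):
    def cost(p): return sum(np.abs(sil(C[n],model(p))-masks[n]).sum() for n in masks)
    best=None
    for k in range(3):
        sx=np.array([x0]+[np.array(x0)+np.eye(len(x0))[i]*d[i]*(-1)**k for i in range(len(x0))])
        r=minimize(cost,x0,method='Nelder-Mead',options=dict(initial_simplex=sx,xatol=1e-4,fatol=.05,maxiter=600)); x0=r.x
    return r.x,r.fun,{n:masks[n].sum() for n in masks}
k=.64
g={'scene':hue(ims['scene'],45,80),'side':hue(ims['side'],45,80)}
def fill(m): return cv2.morphologyEx(m.astype(np.uint8),cv2.MORPH_CLOSE,np.ones((9,9)))>0
mg={'scene':comp(g['scene'],(268*k,315*k)),'side':fill(comp(g['side'],(394*k,400*k)))}
def ray(px,n,z):
    c=C[n];d=c['R'].T@np.array([(px[0]-c['cx'])/c['f'],(px[1]-c['cy'])/c['f'],1]);o=-c['R'].T@c['t'];return o+d*(z-o[2])/d[2]
x0=ray((268*k,315*k),'scene',.05)
print('x0',x0)
for yw in(0.3,-.3): print('filter',fit(mg,lambda p:[pose(b,p[0],p[1],p[2],p[3]) for b in FILT],[x0[0],x0[1],yw,0],[.02,.02,.3,.01]))
bl={n:hue(ims[n],100,125) for n in ims}
mb={'scene':comp(bl['scene'],(515*k,275*k)),'side':comp(bl['side'],(358*k,205*k))}
t0=ray((435*k,310*k),'scene',.12); print('t0',t0)
print('lid',fit(mb,lambda p:[pose(lidbox(p[3]),p[0],p[1],p[2])],[t0[0],t0[1],0,1.9],[.02,.02,.2,.1]))
og={n:hue(ims[n],8,20,150,60) for n in ims}
mo={'scene':comp(og['scene'],(179*k,286*k)),'side':comp(og['side'],(424*k,459*k))}
k0=ray((179*k,286*k),'scene',.09)
for yw in(0.3,-.5):print('key',fit(mo,lambda p:[pose(box(-.036,.036,-.005,.005,.065,.101),p[0],p[1],p[2],p[3])],[k0[0],k0[1],yw,0],[.02,.02,.3,.01]))
rd={n:hue(ims[n],0,4,150,60)|hue(ims[n],174,180,150,60) for n in ims}
mr={'scene':comp(rd['scene'],(360*k,335*k)),'side':comp(rd['side'],(440*k,280*k))}
def bar(p): return [pose(pose(box(0,.212,-.009,.009,.136,.146),0,0,p[2]),p[0],p[1],0)]
b0=ray((428*k,335*k),'scene',.146);
print('bar',b0,fit(mr,bar,[b0[0],b0[1],-1.6],[.01,.01,.2]))
def cr(im,x0,y0,x1,y1,w,h): return cv2.resize(im[y0:y1,x0:x1],(w,h),interpolation=cv2.INTER_CUBIC)
w=cv2.imread('pics/wrist0.png'); s=ims['scene'][:,:,::-1]; d=ims['side'][:,:,::-1]
o=np.zeros((600,800,3),np.uint8); o[:300,:400]=cr(w,0,0,512,384,400,300)
o[:300,400:]=cr(d,215,225,315,300,400,300); o[300:,:400]=cr(s,230,150,350,240,400,300); o[300:,400:]=cr(d,195,145,307,229,400,300)
cv2.imwrite('pics/comp0.png',o)
E
python3 fit.py
```

```text
x0 [ 0.49835035 -0.19302614  0.05      ]
filter (array([ 0.48509691, -0.19587235,  0.2755389 , -0.0010087 ]), np.float64(1155.3686274509803), {'scene': np.int64(579), 'side': np.int64(572)})
filter (array([ 4.85190797e-01, -1.95715325e-01,  2.65611764e-01, -7.55799875e-05]), np.float64(1158.9176470588234), {'scene': np.int64(579), 'side': np.int64(572)})
t0 [0.5291532  0.10913945 0.12      ]
lid (array([ 0.52496475,  0.11473187, -0.11879402,  1.82675222]), np.float64(338.25098039215686), {'scene': np.int64(976), 'side': np.int64(2557)})
key (array([ 4.77190345e-01, -3.68586798e-01, -1.78297376e-01,  6.77090568e-05]), np.float64(158.1058823529412), {'scene': np.int64(243), 'side': np.int64(328)})
key (array([ 4.76944179e-01, -3.69182080e-01, -1.58539760e-01,  2.02143878e-04]), np.float64(157.34117647058824), {'scene': np.int64(243), 'side': np.int64(328)})
bar [0.63126897 0.10621247 0.146     ] (array([ 0.62223118,  0.11246637, -1.3983962 ]), np.float64(351.19215686274504), {'scene': np.int64(654), 'side': np.int64(227)})
```

View pics/comp0.png

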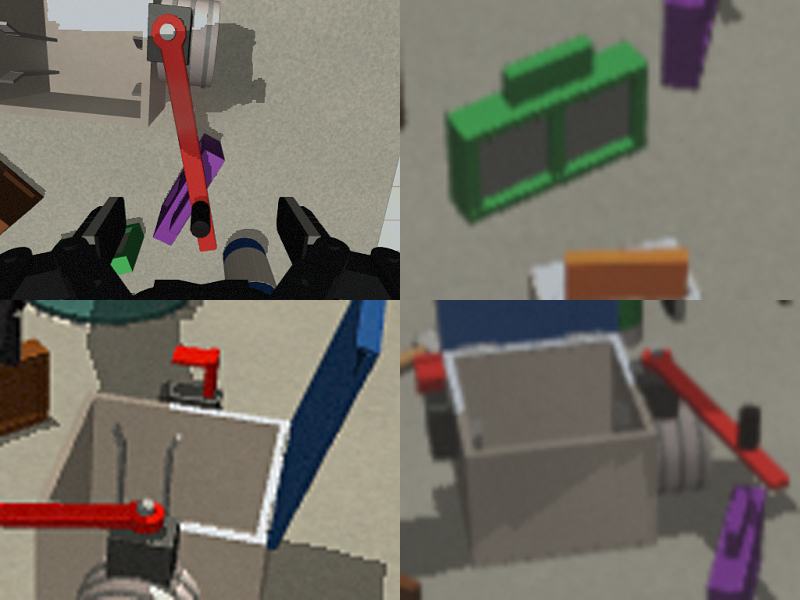

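Look-alikes, in the 800x600 pictures: green (scene 268,315; side 394,400), purple (310,375; 452,347) and brown (348,280; 300,372). The close crop shows a green frame with grey mesh, so green it is. The trap has its lid open on +y and the latch bar swung out towards -y. Next I look at the trap from above.

Call:
{"api": "move_arm", "payload": {
  "increments": [
    [[0, 0, 0, 0.13, -0.125, -0.095, 1], [0, 0, 0, 0.13, -0.125, -0.095, 1], [0, 0, 0, 0.13, -0.125, -0.095, 1], [0, 0, 0, 0.13, -0.125, -0.095, 1], [0, 0, 0, 0.13, -0.125, -0.095, 1], [0, 0, 0, 0.13, -0.125, -0.095, 1], [0, 0, 0, 0.13, -0.125, -0.095, 1], [0, 0, 0, 0.13, -0.125, -0.095, 1]]
  ]
}}

```text
clock: 0.82
ee_pos: [0.5251, 0.1294, 0.4994]
ee_rot: [0.707, 0.707, -0.0, 0.0]
ft_force: [0.6, -1.1, 0.6]
grip_width: 1.0
grip_force: 0.0
```

```bash
cat > snap.py <<'E'
import sys; from h import *
n=sys.argv[1]; s=arm.get_state(); im=eyes.camera('wrist'); cv2.imwrite(f'pics/{n}.png',im[:,:,::-1])
json.dump(dict(ee_pos=list(s['ee_pos']),ee_rot=list(s['ee_rot'])),open(f'pics/{n}.json','w'))
print(s['clock'],s['ee_pos'],s['ee_rot'],s['qpos'])
E
python3 snap.py w1
python3 -c "
import cv2;a=cv2.imread('pics/w1.png');cv2.imwrite('pics/w1b.png',cv2.resize(a,(800,600),interpolation=cv2.INTER_CUBIC))"
```

```text
0.8167 [0.52509652 0.12940682 0.499428  ] [ 7.07248086e-01  7.06965345e-01 -2.55804937e-04  2.84651027e-04] [-0.23147474  0.20119571 -0.08411562  1.75394942  0.01890276  1.1873993
 -0.32137635]
```

View pics/w1b.png

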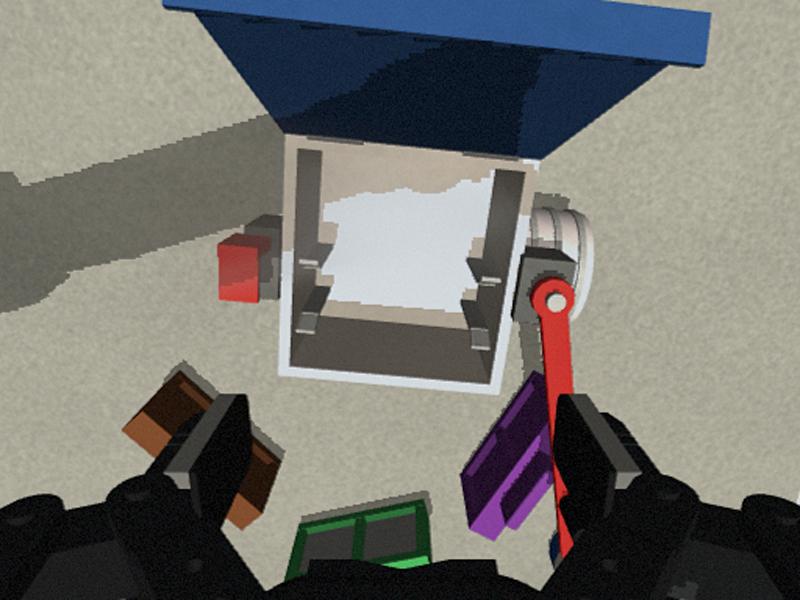

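```bash
cat > trapfit.py <<'E'
from h import *
from scipy.optimize import least_squares
s=json.load(open('pics/w1.json')); c=cam('wrist',s)
px=np.array([[279,377],[498,394],[285,135],[541,160],[291,366],[491,384]])*.64
P=np.array([[-.082,-.085,.12],[.082,-.085,.12],[-.082,.085,.12],[.082,.085,.12],[-.074,-.077,.12],[.074,-.077,.12]])
for free in(0,1):
    r=least_squares(lambda p:(proj(c,pose(P,p[0],p[1],p[2],p[3]*free))-px).ravel(),[.525,.115,-.1,0],loss='soft_l1')
    print(r.x,(proj(c,pose(P,*r.x[:3],r.x[3]*free))-px).round(1).tolist())
def ray(px,z):
    d=c['R'].T@np.array([(px[0]-c['cx'])/c['f'],(px[1]-c['cy'])/c['f'],1]);o=-c['R'].T@c['t'];return o+d*(z-o[2])/d[2]
x,y,w=r.x[:3]; co,si=np.cos(w),np.sin(w); inv=lambda q:((q[0]-x)*co+(q[1]-y)*si,-(q[0]-x)*si+(q[1]-y)*co)
print('pivot',np.round(inv(ray(np.array([556,301])*.64,.146)),4))
for q in[(308,262),(307,330),(491,281),(481,345)]: print('rail',np.round(inv(ray(np.array(q)*.64,.099+.003)),4))
print('catch',np.round(inv(ray(np.array([240,268])*.64,.158)),4))
E
python3 trapfit.py
```

```text
[ 0.52559485  0.11084026 -0.09496217  0.        ] [[-0.0, -0.7], [1.3, 0.5], [0.2, -0.3], [-0.5, -0.1], [-0.5, 0.6], [0.0, 0.2]]
[ 0.52556122  0.1106775  -0.09503562 -0.00068461] [[0.1, -0.9], [1.2, 0.4], [0.3, -0.1], [-0.7, 0.0], [-0.4, 0.5], [-0.1, 0.0]]
pivot [ 0.101  -0.0006]
rail [-0.0671 -0.0016]
rail [-0.0657 -0.0541]
rail [ 0.066  -0.0031]
rail [ 0.0659 -0.0538]
catch [-0.0994  0.0056]
```

Call:
{"api": "move_arm", "payload": {
  "increments": [
    [[0, 0, 0, -0.27, -0.035, 0.08, 1], [0, 0, 0, -0.27, -0.035, 0.08, 1], [0, 0, 0, -0.27, -0.035, 0.08, 1], [0, 0, 0, -0.27, -0.035, 0.08, 1], [0, 0, 0, -0.27, -0.035, 0.08, 1], [0, 0, 0, -0.27, -0.035, 0.08, 1], [0, 0, 0, -0.27, -0.035, 0.08, 1], [0, 0, 0, -0.27, -0.035, 0.08, 1], [0, 0, 0, -0.27, -0.035, 0.08, 1], [0, 0, 0, -0.27, -0.035, 0.08, 1]]
  ]
}}

```text
clock: 1.7
ee_pos: [0.4901, -0.1406, 0.4189]
ee_rot: [0.708, 0.706, -0.0, -0.001]
ft_force: [-0.3, 0.3, -0.4]
grip_width: 0.995
grip_force: 0.0
```

```bash
python3 snap.py w2
python3 -c "
import cv2;a=cv2.imread('pics/w2.png');cv2.imwrite('pics/w2b.png',cv2.resize(a,(800,600),interpolation=cv2.INTER_CUBIC))"
```

```text
1.7 [ 0.49011751 -0.14055615  0.4188876 ] [ 7.07717800e-01  7.06494790e-01 -3.75564416e-04 -6.98029735e-04] [ 0.12813723  0.2132029   0.09831144  1.93195455 -0.02482576  0.99915616
  0.23597289]
```

View pics/w2b.png

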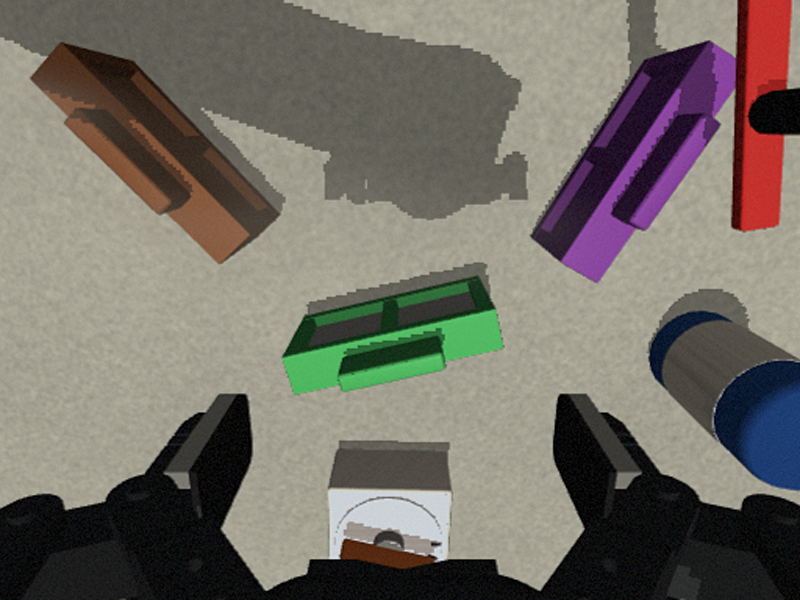

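```bash
cat > filtfit.py <<'E'
from h import *
from scipy.optimize import least_squares
c=cam('wrist',json.load(open('pics/w2.json'))); c2=cam('wrist',json.load(open('pics/w1.json')))
px=np.array([[283,356],[296,393],[503,348],[493,308],[338,376],[341,390],[446,368],[443,351]])*.64
P=np.array([[-.07,.014,.08],[-.07,-.014,.08],[.07,-.014,.08],[.07,.014,.08],[-.032,.006,.109],[-.032,-.006,.109],[.032,-.006,.109],[.032,.006,.109]])
px2=np.array([[303,520],[424,501]])*.64; P2=P[[0,3]]
sd={n:cam(n) for n in('side','scene')}
k=1/4.; pxs=np.array([[(447/4+215),(112/4+225)],[(462/4+215),(138/4+225)],[(648/4+215),(65/4+225)]]);
ho=np.array([[446,112],[462,139],[647,66]])/4
for free in(0,1):
    f=lambda p:np.r_[(proj(c,pose(P,p[0],p[1],p[2],p[3]*free))-px).ravel(),.5*(proj(c2,pose(P2,p[0],p[1],p[2],p[3]*free))-px2).ravel()]
    r=least_squares(f,[.485,-.195,.26,0],loss='soft_l1'); print(r.x,f(r.x).round(1))
p=r.x
print('side px',(( proj(sd['side'],pose(P,*p[:3]))-[215,225])*4).round(0).tolist())
def ray(c,px,z):
    d=c['R'].T@np.array([(px[0]-c['cx'])/c['f'],(px[1]-c['cy'])/c['f'],1]);o=-c['R'].T@c['t'];return o+d*(z-o[2])/d[2]
for q in[(330,489),(451,490)]: print('timer box',ray(c,np.array(q)*.64,.055))
E
python3 filtfit.py
```

```text
[ 0.48450604 -0.19832176  0.236818    0.        ] [-1.2 -0.2 -1.2  0.5  0.9 -0.3  2.2 -0.6 -1.2 -1.1  0.4  1.3  0.7  0.6
 -0.2 -0.3 -6.6 20.   0.9 17.1]
[ 0.48434719 -0.2017633   0.23746132 -0.00779274] [ 0.6 -0.2  0.3 -0.1 -0.9 -0.3  0.5  0.1 -0.2 -1.5  1.3  0.7 -0.2  0.3
 -1.1 -0.2 -6.1 18.8  0.7 16. ]
side px [[47.0, 113.0], [68.0, 140.0], [252.0, 63.0], [229.0, 39.0], [103.0, 67.0], [112.0, 77.0], [197.0, 43.0], [188.0, 33.0]]
timer box [ 0.43598279 -0.32212859  0.055     ]
timer box [ 0.52753006 -0.32305764  0.055     ]
```

```bash
sed -i 's/P2=P\[\[0,3\]\]/P2=P[[0,3]]*[1,1,0]/' filtfit.py; python3 filtfit.py | head -4
```

```text
[ 0.4845557  -0.1984331   0.23515131  0.        ] [-1.2 -0.2 -1.2  0.5  0.9 -0.1  2.3 -0.4 -1.1 -1.1  0.5  1.4  0.7  0.8
 -0.1 -0.1 -1.5  0.6 -0.2 -1.3]
[ 0.48445648 -0.20088705  0.23639585 -0.00552515] [ 0.1 -0.1 -0.1  0.1 -0.3 -0.1  1.   0.1 -0.4 -1.3  1.1  0.9  0.1  0.5
 -0.7 -0.1 -1.2  0.1 -0.3 -1.8]
```

```bash
cat > g.py <<'E'
# usage: g.py x y z yaw : rows from commanded pose (cmd.json) to target; tool straight down
import sys,json,numpy as np
c=json.load(open('cmd.json')); t=[float(v) for v in sys.argv[1:5]]
d=np.array(t[:3])-c[:3]; w=c[3]; X=np.array([np.cos(w),np.sin(w)]); Y=np.array([np.sin(w),-np.cos(w)])
dw=(t[3]-w+np.pi)%(2*np.pi)-np.pi
r=[0,0,round(-dw/np.pi,4)]+[round(float(v),4) for v in(d[:2]@X,d[:2]@Y,-d[2])]
n=max(np.linalg.norm(d)/.0417,abs(np.degrees(dw))/7.16); print(r,'rows>=',round(n,1))
R=r; p=np.array(c[:2])+X*R[3]+Y*R[4]; json.dump([*p,c[2]-R[5],w-R[2]*np.pi],open('cmd.json','w'))
E
echo '[0.49,-0.14,0.42,1.5708]'>cmd.json
python3 g.py .4845 -.199 .32 .236; python3 g.py .4845 -.199 .257 .236
```

```text
[0, 0, 0.4249, -0.059, -0.0055, 0.1] rows>= 10.7
[0, 0, -0.0, -0.0, -0.0, 0.063] rows>= 1.5
```

Call:
{"api": "move_arm", "payload": {
  "increments": [
    [[0, 0, 0.36, -0.059, -0.0055, 0.1, 1], [0, 0, 0.36, -0.059, -0.0055, 0.1, 1], [0, 0, 0.36, -0.059, -0.0055, 0.1, 1], [0, 0, 0.36, -0.059, -0.0055, 0.1, 1], [0, 0, 0.36, -0.059, -0.0055, 0.1, 1], [0, 0, 0.36, -0.059, -0.0055, 0.1, 1], [0, 0, 0.36, -0.059, -0.0055, 0.1, 1], [0, 0, 0.36, -0.059, -0.0055, 0.1, 1], [0, 0, 0.36, -0.059, -0.0055, 0.1, 1], [0, 0, 0.36, -0.059, -0.0055, 0.1, 1]]
  ]
}}

```text
clock: 2.58
ee_pos: [0.4853, -0.1976, 0.3197]
ee_rot: [0.976, 0.218, 0.0, 0.0]
ft_force: [0.5, -0.4, -0.1]
grip_width: 0.998
grip_force: 0.0
```

Call:
{"api": "move_arm", "payload": {
  "increments": [
    [[0, 0, 0.0649, 0, 0, 0, 1], [0, 0, 0.0649, 0, 0, 0, 1], [0, 0, 0.0649, 0, 0, 0.03, 1], [0, 0, 0.0649, 0, 0, 0.063, 1], [0, 0, 0.0649, 0, 0, 0.063, 1], [0, 0, 0.0649, 0, 0, 0.063, 1]]
  ]
}}

```text
clock: 3.08
ee_pos: [0.4843, -0.1982, 0.2558]
ee_rot: [0.993, 0.119, -0.002, -0.001]
ft_force: [-0.4, -0.1, 1.4]
grip_width: 1.003
grip_force: 0.0
```

```bash
python3 snap.py w3
python3 -c "
import cv2,numpy as np;from rig import eyes
a=cv2.imread('pics/w3.png');b=eyes.camera('side')[:,:,::-1]
o=np.zeros((600,800,3),np.uint8);o[:600,:400]=cv2.resize(a[84:,156:356],(400,600),interpolation=cv2.INTER_CUBIC);o[:600,400:]=cv2.resize(b[200:320,210:290],(400,600),interpolation=cv2.INTER_CUBIC)
cv2.imwrite('pics/w3b.png',o)"
```

```text
3.0833 [ 0.48431013 -0.19820618  0.25576744] [ 9.92858603e-01  1.19282708e-01 -1.68865100e-03 -7.60834940e-04] [ 0.0413687   0.48287329  0.35075156  2.03728897 -0.26048054  0.667154
 -0.7699199 ]
```

View pics/w3b.png

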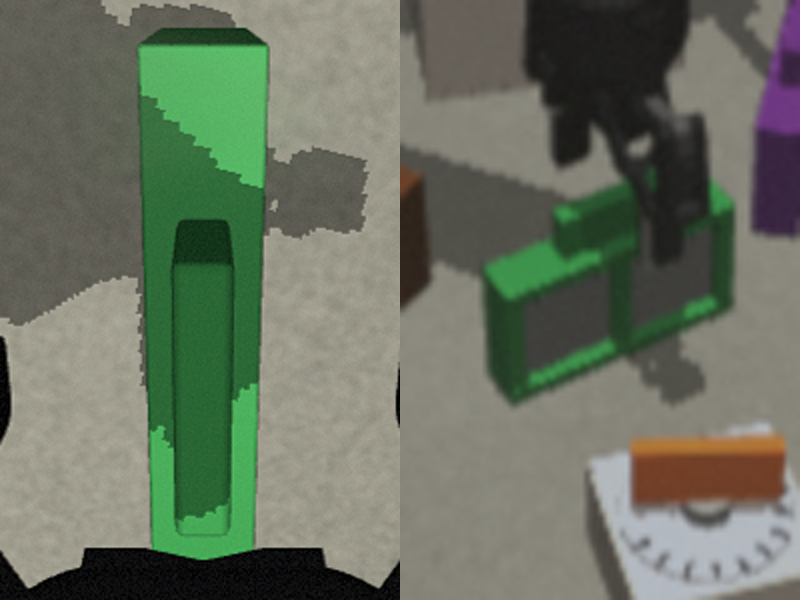

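```bash
cat > hx.py <<'E'
from h import *
s=json.load(open('pics/w3.json'));c=cam('wrist',s);R=Rn.from_quat(s['ee_rot']).as_matrix()
def ray(px,z):
    d=c['R'].T@np.array([(px[0]-c['cx'])/c['f'],(px[1]-c['cy'])/c['f'],1]);o=-c['R'].T@c['t'];return o+d*(z-o[2])/d[2]
for u,v,z,m in[(202,265,.109,.032),(202,535,.109,-.032),(203,44,.08,.07)]:
    q=ray((156+u/2,84+v/2),z); print((R.T@(q-s['ee_pos'])).round(4),'nominal x',m)
E
python3 hx.py
```

```text
[0.0316 0.0011 0.1467] nominal x 0.032
[-0.0309  0.0011  0.1469] nominal x -0.032
[0.0697 0.0013 0.1755] nominal x 0.07
```

Call:
{"api": "move_arm", "payload": {
  "increments": [
    [[0, 0, 0, 0, 0, 0, 0], [0, 0, 0, 0, 0, 0, 0], [0, 0, 0, 0, 0, 0, 0], [0, 0, 0, 0, 0, 0, 0], [0, 0, 0, 0, 0, 0, 0], [0, 0, 0, 0, 0, 0, 0], [0, 0, 0, 0, 0, 0, 0], [0, 0, 0, 0, 0, 0, 0], [0, 0, 0, 0, 0, 0, 0], [0, 0, 0, 0, 0, 0, 0]]
  ],
  "squeeze": 60
}}

```text
clock: 4.02
ee_pos: [0.4846, -0.1989, 0.257]
ee_rot: [0.993, 0.118, 0.0, -0.0]
ft_force: [-1.2, 1.1, 5.6]
grip_width: 0.126
grip_force: 59.6
```

```bash
cat cmd.json; python3 g.py .4845 -.199 .417 .236; python3 g.py .5228 .0813 .417 -.095; python3 g.py .5228 .0813 .38 -.095
```

```text
[0.48450021671913823, -0.19900002020223007, 0.25699999999999995, 0.23593728148969695][0, 0, -0.0, -0.0, -0.0, -0.16] rows>= 3.8
[0, 0, 0.1053, 0.1028, -0.2636, -0.0] rows>= 6.8
[0, 0, 0.0, -0.0, 0.0, 0.037] rows>= 0.9
```

Call:
{"api": "move_arm", "payload": {
  "increments": [
    [[0, 0, 0, 0, 0, -0.03, 0], [0, 0, 0, 0, 0, -0.06, 0], [0, 0, 0, 0, 0, -0.1, 0], [0, 0, 0, 0, 0, -0.13, 0], [0, 0, 0, 0, 0, -0.16, 0], [0, 0, 0, 0, 0, -0.16, 0]]
  ]
}}

```text
clock: 4.52
ee_pos: [0.4856, -0.2001, 0.4221]
ee_rot: [0.993, 0.117, 0.005, 0.002]
ft_force: [0.8, 0.9, -2.5]
grip_width: 0.131
grip_force: 59.2
```

Call:
{"api": "move_arm", "payload": {
  "increments": [
    [[0, 0, 0.02, 0.01, -0.026, 0, 0], [0, 0, 0.03, 0.022, -0.056, 0, 0], [0, 0, 0.05, 0.036, -0.092, 0, 0], [0, 0, 0.07, 0.05, -0.128, 0, 0], [0, 0, 0.09, 0.065, -0.166, 0, 0], [0, 0, 0.1053, 0.08, -0.205, 0, 0], [0, 0, 0.1053, 0.093, -0.24, 0, 0], [0, 0, 0.1053, 0.1028, -0.2636, 0, 0], [0, 0, 0.1053, 0.1028, -0.2636, 0, 0], [0, 0, 0.1053, 0.1028, -0.2636, 0, 0]]
  ]
}}

```text
clock: 5.35
ee_pos: [0.5225, 0.083, 0.4152]
ee_rot: [0.999, -0.046, -0.001, 0.001]
ft_force: [0.1, -0.4, -2.3]
grip_width: 0.126
grip_force: 59.3
```

```bash
cat > chk.py <<'E'
import sys;from h import *
# held-filter check: overlay of predicted filter & trap rim outlines; side+wrist
s=arm.get_state(); print(s['clock'],s['ee_pos'],Rn.from_quat(s['ee_rot']).as_matrix()[:2,0],s['qpos'].round(2),s['grip_width'])
o=np.zeros((600,800,3),np.uint8)
w=eyes.camera('wrist')[:,:,::-1]; d=eyes.camera('side')[:,:,::-1]
json.dump(dict(ee_pos=list(s['ee_pos']),ee_rot=list(s['ee_rot'])),open(f'pics/{sys.argv[1]}.json','w')); cv2.imwrite(f'pics/{sys.argv[1]}_w.png',w);cv2.imwrite(f'pics/{sys.argv[1]}_s.png',d)
o[:,:450]=cv2.resize(w[0:384,112:400],(450,600),interpolation=cv2.INTER_CUBIC)
o[:,450:]=cv2.resize(d[80:240,190:283],(350,600),interpolation=cv2.INTER_CUBIC)
cv2.imwrite(f'pics/{sys.argv[1]}.png',o)
E
python3 chk.py c1
```

```text
5.35 [0.5225245  0.08304923 0.41520947] [ 0.99585655 -0.09091568] [-0.49  0.25  0.31  1.9  -0.09  1.   -1.79] 0.1260660220543536
```

View pics/c1.png

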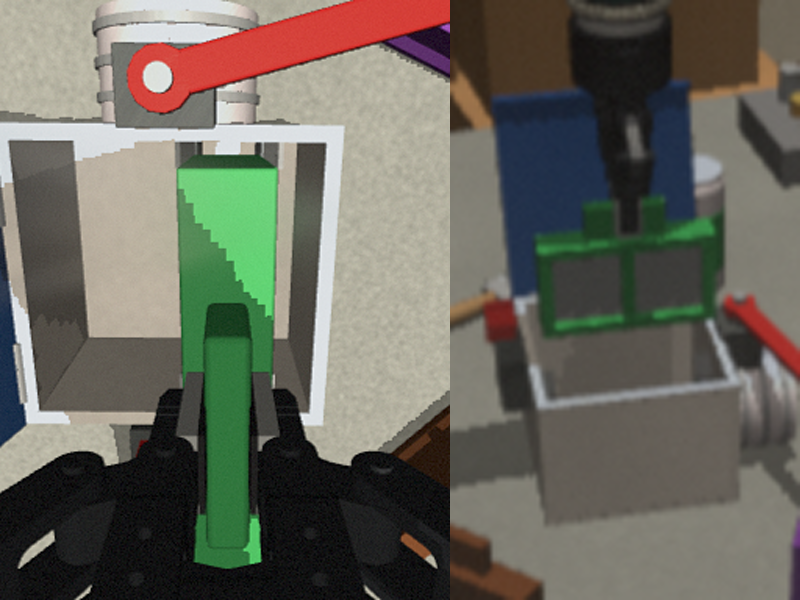

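```bash
cat > tf2.py <<'E'
from h import *
from scipy.optimize import least_squares
c=cam('wrist',json.load(open('pics/c1.json')))
q=np.array([[343,127],[322,424],[27,424],[328,141],[308,412],[157,77]])/1.5625+[112,0]
P=np.array([[.082,-.085,.12],[-.082,-.085,.12],[-.082,.085,.12],[.074,-.077,.12],[-.074,-.077,.12],[.101,0,.146]])
f=lambda p:(proj(c,pose(P,*p))-q).ravel()
r=least_squares(f,[.525,.111,-.095],loss='soft_l1'); print(r.x,f(r.x).round(1))
x,y,w=r.x; print('slot',x+.0295*np.sin(w),y-.0295*np.cos(w))
# filter in tool frame: underside z by far-end corner picks (z=.08 top): (178,168),(277,168)
s=json.load(open('pics/c1.json'));R=Rn.from_quat(s['ee_rot']).as_matrix()
zt=s['ee_pos'][2]-.257+.08
for u in[(178,168),(277,168)]:
    p=np.array(u)/1.5625+[112,0]; d=c['R'].T@np.array([(p[0]-c['cx'])/c['f'],(p[1]-c['cy'])/c['f'],1]);o=-c['R'].T@c['t'];X=o+d*(zt-o[2])/d[2]
    print('filt far corner tool',(R.T@(X-s['ee_pos'])).round(4))
E
python3 tf2.py
```

```text
[ 0.52424183  0.11148294 -0.09554517] [ 0.1 -1.2  0.2  0.7 -0.3  0.  -1.7  0.9  0.7  0.5  0.3 -0.6]
slot 0.5214275292498177 0.0821174864187988
filt far corner tool [ 0.0693 -0.0124  0.1768]
filt far corner tool [0.0693 0.0144 0.1769]
```

```bash
python3 g.py .522 .0823 .385 -.095;python3 g.py .522 .0823 .35 -.095
```

```text
[0, 0, 0.0, -0.0009, -0.0009, -0.005] rows>= 0.1
[0, 0, 0.0, -0.0, 0.0, 0.035] rows>= 0.8
```

Call:
{"api": "move_arm", "payload": {
  "increments": [
    [[0, 0, 0, -0.0009, -0.0009, 0.012, 0], [0, 0, 0, -0.0009, -0.0009, 0.024, 0], [0, 0, 0, -0.0009, -0.0009, 0.032, 0], [0, 0, 0, -0.0009, -0.0009, 0.032, 0], [0, 0, 0, -0.0009, -0.0009, 0.032, 0], [0, 0, 0, -0.0009, -0.0009, 0.032, 0]]
  ]
}}

```text
clock: 5.95
ee_pos: [0.5223, 0.0817, 0.3851]
ee_rot: [0.999, -0.048, 0.0, 0.0]
ft_force: [1.4, 0.4, -2.8]
grip_width: 0.131
grip_force: 59.1
```

Call:
{"api": "move_arm", "payload": {
  "increments": [
    [[0, 0, 0, 0, 0, 0.01, 0], [0, 0, 0, 0, 0, 0.02, 0], [0, 0, 0, 0, 0, 0.03, 0], [0, 0, 0, 0, 0, 0.035, 0], [0, 0, 0, 0, 0, 0.035, 0]]
  ]
}}

```text
clock: 6.37
ee_pos: [0.5214, 0.0823, 0.3478]
ee_rot: [0.999, -0.047, -0.002, 0.001]
ft_force: [-0.1, -0.1, -1.9]
grip_width: 0.13
grip_force: 59.2
```

Call:
{"api": "move_arm", "payload": {
  "increments": [
    [[0, 0, 0, 0, 0, 0.008, 0], [0, 0, 0, 0, 0, 0.016, 0], [0, 0, 0, 0, 0, 0.024, 0], [0, 0, 0, 0, 0, 0.032, 0], [0, 0, 0, 0, 0, 0.04, 0], [0, 0, 0, 0, 0, 0.04, 0]]
  ]
}}

```text
clock: 6.87
ee_pos: [0.5214, 0.0822, 0.3078]
ee_rot: [0.999, -0.047, -0.002, 0.001]
ft_force: [-0.8, 0.3, -1.9]
grip_width: 0.128
grip_force: 59.1
```

Going down freely. Commanded height is now 0.310; seated should be about 0.265.

Call:
{"api": "move_arm", "payload": {
  "increments": [
    [[0, 0, 0, 0, 0, 0.01, 0], [0, 0, 0, 0, 0, 0.02, 0], [0, 0, 0, 0, 0, 0.03, 0], [0, 0, 0, 0, 0, 0.037, 0], [0, 0, 0, 0, 0, 0.041, 0], [0, 0, 0, 0, 0, 0.044, 0], [0, 0, 0, 0, 0, 0.046, 0], [0, 0, 0, 0, 0, 0.046, 0]]
  ]
}}

```text
clock: 7.53
ee_pos: [0.5219, 0.0823, 0.2649]
ee_rot: [0.999, -0.047, -0.001, -0.0]
ft_force: [-5.8, -1.0, 12.3]
grip_width: 0.124
grip_force: 61.2
```

Call:
{"api": "move_arm", "payload": {
  "increments": [
    [[0, 0, 0, 0, 0, 0, 0.4], [0, 0, 0, 0, 0, 0, 0.4], [0, 0, 0, 0, 0, 0, 0.4], [0, 0, 0, 0, 0, 0, 0.4], [0, 0, 0, 0, 0, -0.02, 0.4], [0, 0, 0, 0, 0, -0.05, 0.4], [0, 0, 0, 0, 0, -0.09, 0.4], [0, 0, 0, 0, 0, -0.13, 0.4], [0, 0, 0, 0, 0, -0.17, 0.4], [0, 0, 0, 0, 0, -0.17, 0.4]]
  ]
}}

```text
clock: 8.37
ee_pos: [0.5241, 0.0821, 0.4416]
ee_rot: [0.999, -0.048, 0.007, -0.002]
ft_force: [0.9, -0.6, 0.9]
grip_width: 0.401
grip_force: 0.0
```

```bash
python3 chk.py c2
cat > lid.py <<'E'
import numpy as np
# reference: TCP at trap y -.030, z .264 ; rows rel. to start at trap y .19 tcp z .423 
for a in np.linspace(1.57,0,14):
    r=.13+.02*(1.57-a)/1.57; C=np.array([.085-r*np.cos(a)+.008*np.sin(a),.12+r*np.sin(a)+.008*np.cos(a)])
    yc=C[0]+.0145; z=C[1]+.173; print(round(a,2),'yc',yc.round(4),'z',z.round(4),'dy',round(.19-yc,3),'dz',round(.423-z,3))
E
python3 lid.py
```

```text
8.3667 [0.52410962 0.08210412 0.44162496] [ 0.99537137 -0.09518181] [-0.5   0.22  0.32  1.88 -0.08  1.04 -1.8 ] 0.4007102312307766
1.57 yc 0.1074 z 0.423 dy 0.083 dz -0.0
1.45 yc 0.0915 z 0.4245 dy 0.099 dz -0.002
1.33 yc 0.0753 z 0.4241 dy 0.115 dz -0.001
1.21 yc 0.0592 z 0.4217 dy 0.131 dz 0.001
1.09 yc 0.0432 z 0.4172 dy 0.147 dz 0.006
0.97 yc 0.0278 z 0.4108 dy 0.162 dz 0.012
0.85 yc 0.0131 z 0.4025 dy 0.177 dz 0.021
0.72 yc -0.0006 z 0.3923 dy 0.191 dz 0.031
0.6 yc -0.0131 z 0.3804 dy 0.203 dz 0.043
0.48 yc -0.0242 z 0.3669 dy 0.214 dz 0.056
0.36 yc -0.0336 z 0.352 dy 0.224 dz 0.071
0.24 yc -0.0412 z 0.3359 dy 0.231 dz 0.087
0.12 yc -0.0469 z 0.3188 dy 0.237 dz 0.104
0.0 yc -0.0505 z 0.301 dy 0.24 dz 0.122
```

View pics/c2.png

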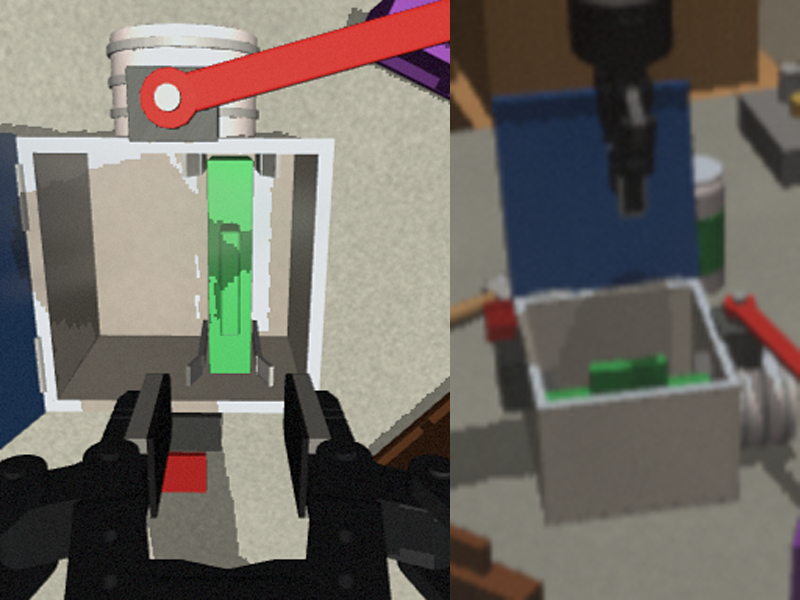

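Picture: the filter sits down in its slot (left crop 230,265) between the rails. Right crop: the handle is below the rim. Now over and behind the lid with closed fingers.

Call:
{"api": "move_arm", "payload": {
  "increments": [
    [[0, 0, 0, 0, 0, -0.035, 0], [0, 0, 0, 0, 0, -0.066, 0], [0, 0, 0, 0, -0.03, -0.066, 0], [0, 0, 0, 0, -0.07, -0.066, 0], [0, 0, 0, 0, -0.11, -0.066, 0], [0, 0, 0, 0, -0.15, -0.066, 0], [0, 0, 0, 0, -0.19, -0.066, 0], [0, 0, 0, 0, -0.22, -0.066, 0], [0, 0, 0, 0, -0.22, -0.066, 0], [0, 0, 0, 0, -0.22, -0.066, 0]]
  ]
}}

```text
clock: 9.3
ee_pos: [0.5422, 0.3036, 0.4967]
ee_rot: [0.999, -0.045, -0.002, 0.001]
ft_force: [0.4, -0.5, -0.7]
grip_width: 0.002
grip_force: 0.0
```

Call:
{"api": "move_arm", "payload": {
  "increments": [
    [[0, 0, 0, 0, 0, 0.03, 0], [0, 0, 0, 0, 0, 0.06, 0], [0, 0, 0, 0, 0, 0.077, 0], [0, 0, 0, 0, 0, 0.077, 0], [0, 0, 0, 0, 0, 0.077, 0]]
  ]
}}

```text
clock: 9.72
ee_pos: [0.5431, 0.2998, 0.4215]
ee_rot: [0.999, -0.048, -0.001, 0.001]
ft_force: [0.1, -0.6, 0.4]
grip_width: -0.001
grip_force: 0.0
```

Now sweep the lid (10 rows, then the rest).

Call:
{"api": "move_arm", "payload": {
  "increments": [
    [[0, 0, 0, 0, 0.025, 0, 0], [0, 0, 0, 0, 0.05, 0, 0], [0, 0, 0, 0, 0.07, 0, 0], [0, 0, 0, 0, 0.083, 0, 0], [0, 0, 0, 0, 0.099, -0.001, 0], [0, 0, 0, 0, 0.115, -0.001, 0], [0, 0, 0, 0, 0.131, 0.001, 0], [0, 0, 0, 0, 0.147, 0.006, 0], [0, 0, 0, 0, 0.162, 0.012, 0], [0, 0, 0, 0, 0.162, 0.012, 0]]
  ]
}}

```text
clock: 10.55
ee_pos: [0.5277, 0.1364, 0.4115]
ee_rot: [0.999, -0.05, 0.001, 0.0]
ft_force: [0.9, -0.7, -0.2]
grip_width: 0.001
grip_force: 0.0
```

Call:
{"api": "move_arm", "payload": {
  "increments": [
    [[0, 0, 0, 0, 0.015, 0.009, 0], [0, 0, 0, 0, 0.029, 0.019, 0], [0, 0, 0, 0, 0.041, 0.031, 0], [0, 0, 0, 0, 0.052, 0.044, 0], [0, 0, 0, 0, 0.062, 0.059, 0], [0, 0, 0, 0, 0.069, 0.075, 0], [0, 0, 0, 0, 0.075, 0.092, 0], [0, 0, 0, 0, 0.078, 0.105, 0], [0, 0, 0, 0, 0.078, 0.11, 0], [0, 0, 0, 0, 0.078, 0.112, 0]]
  ]
}}

```text
clock: 11.38
ee_pos: [0.5206, 0.0616, 0.3012]
ee_rot: [0.999, -0.048, -0.001, 0.0]
ft_force: [-12.5, -4.0, 36.6]
grip_width: -0.001
grip_force: 17.9
```

Call:
{"api": "move_arm", "payload": {
  "increments": [
    [[0, 0, 0, 0, 0, -0.03, 0], [0, 0, 0, 0, 0, -0.07, 0], [0, 0, 0, 0, 0, -0.101, 0], [0, 0, 0, 0, 0, -0.101, 0], [0, 0, 0, 0, 0, -0.101, 0]]
  ]
}}

```text
clock: 11.8
ee_pos: [0.521, 0.0627, 0.4027]
ee_rot: [0.999, -0.047, 0.003, -0.001]
ft_force: [0.5, 0.0, 0.2]
grip_width: 0.003
grip_force: 0.0
```

```bash
cat > l2.py <<'E'
from h import *
import subprocess
T=(.5247,.1118,-.095); co,si=np.cos(T[2]),np.sin(T[2])
inv=lambda q:np.array([(q[0]-T[0])*co+(q[1]-T[1])*si,-(q[0]-T[0])*si+(q[1]-T[1])*co])
def ray(c,px,z):
    d=c['R'].T@np.array([(px[0]-c['cx'])/c['f'],(px[1]-c['cy'])/c['f'],1]);o=-c['R'].T@c['t'];return o+d*(z-o[2])/d[2]
c2=cam('wrist',json.load(open('pics/w2.json')))
tip=inv(ray(c2,(756*.64,228*.64),.146)); piv=np.array([.101,0]); v=tip-piv; print('tip',tip,'len',np.hypot(*v),'latch',np.arctan2(-v[1],-v[0]))
side=eyes.camera('side'); m=comp(hue(side,100,125),(230,150)); print('blue px',m.sum(),cv2.boundingRect(m.astype(np.uint8)))
C=cam('side')
for a in(0,.1,.2):
    s=sil(C,[pose(lidbox(a),*T)])>.5; print(a,cv2.boundingRect(s.astype(np.uint8)),(s&m).sum(),s.sum())
for z,px in((0,(203*.64,437*.64)),): print('bottle base',ray(cam('scene'),px,0))
cv2.imwrite('pics/side3.png',side[:,:,::-1])
r=.125
w=lambda p:np.array([T[0]+co*p[0]-si*p[1],T[1]+si*p[0]+co*p[1]])
for a in np.r_[np.arange(1.8,0,-.15),0]:
    u=np.array([-np.cos(a),-np.sin(a)]); m_=np.array([-np.sin(a),np.cos(a)]) # closing direction
    d=.009+abs(m_[0])*.011+abs(m_[1])*.0145
    p=piv+r*u-m_*d; print(round(a,2),p.round(4),'world',w(p).round(4))
E
python3 l2.py
```

```text
tip [ 0.15058044 -0.2034092 ] len 0.20936456776336657 latch 1.8098815032707087
blue px 1673 (207, 152, 60, 38)
0 (206, 152, 63, 38) 1669 1814
0.1 (206, 152, 63, 33) 1417 1549
0.2 (206, 152, 63, 28) 1130 1280
bottle base [ 0.75301029 -0.21742749  0.        ]
1.8 [ 0.1518 -0.1165] world [ 0.6648 -0.0186]
1.65 [ 0.1319 -0.1229] world [ 0.6444 -0.0231]
1.5 [ 0.1131 -0.1262] world [ 0.6253 -0.0245]
1.35 [ 0.096 -0.127] world [ 0.6082 -0.0237]
1.2 [ 0.0785 -0.1254] world [ 0.591  -0.0205]
1.05 [ 0.0611 -0.1212] world [ 0.5741 -0.0147]
0.9 [ 0.0442 -0.1145] world [ 0.5578 -0.0063]
0.75 [ 0.028 -0.105] world [0.5426 0.0046]
0.6 [ 0.0132 -0.093 ] world [0.529 0.018]
0.45 [ 0.0001 -0.0785] world [0.5174 0.0336]
0.3 [-0.0107 -0.0619] world [0.5082 0.0512]
0.15 [-0.0189 -0.0434] world [0.5018 0.0704]
0.0 [-0.024  -0.0235] world [0.4986 0.0907]
```

Call:
{"api": "move_arm", "payload": {
  "increments": [
    [[0, 0, 0, 0.035, 0.013, 0, 0], [0, 0, 0, 0.072, 0.026, 0, 0], [0, 0, 0, 0.108, 0.039, 0, 0], [0, 0, 0, 0.145, 0.052, 0, 0], [0, 0, 0, 0.18, 0.065, 0, 0], [0, 0, 0, 0.18, 0.065, 0, 0], [0, 0, 0, 0.18, 0.065, 0.03, 0], [0, 0, 0, 0.18, 0.065, 0.065, 0], [0, 0, 0, 0.18, 0.065, 0.089, 0], [0, 0, 0, 0.18, 0.065, 0.089, 0]]
  ]
}}

```text
clock: 12.68
ee_pos: [0.6905, -0.0189, 0.3026]
ee_rot: [0.999, -0.048, -0.007, 0.001]
ft_force: [-2.1, 0.2, -1.5]
grip_width: -0.001
grip_force: 0.0
```

Call:
{"api": "move_arm", "payload": {
  "increments": [
    [[0, 0, 0, -0.015, 0.001, -0.002, 0], [0, 0, 0, -0.03, 0.002, -0.002, 0], [0, 0, 0, -0.048, 0.008, -0.002, 0], [0, 0, 0, -0.067, 0.011, -0.002, 0], [0, 0, 0, -0.084, 0.012, -0.002, 0], [0, 0, 0, -0.101, 0.01, -0.002, 0], [0, 0, 0, -0.119, 0.006, -0.002, 0], [0, 0, 0, -0.136, 0, -0.002, 0], [0, 0, 0, -0.152, -0.01, -0.002, 0], [0, 0, 0, -0.167, -0.022, -0.002, 0]]
  ]
}}

```text
clock: 13.52
ee_pos: [0.5288, 0.018, 0.3139]
ee_rot: [0.999, -0.048, 0.001, 0.0]
ft_force: [1.9, -0.5, 0.0]
grip_width: 0.001
grip_force: 0.6
```

Call:
{"api": "move_arm", "payload": {
  "increments": [
    [[0, 0, 0, -0.013, -0.0145, 0, 0], [0, 0, 0, -0.024, -0.031, 0, 0], [0, 0, 0, -0.032, -0.0495, 0, 0], [0, 0, 0, -0.036, -0.062, 0, 0], [0, 0, 0, -0.037, -0.0695, 0, 0], [0, 0, 0, -0.037, -0.0715, 0, 0], [0, 0, 0, -0.037, -0.0725, 0, 0], [0, 0, 0, -0.037, -0.0725, 0, 0]]
  ]
}}

```text
clock: 14.18
ee_pos: [0.4994, 0.0937, 0.313]
ee_rot: [0.999, -0.048, 0.0, -0.0]
ft_force: [-1.4, 2.6, 2.4]
grip_width: -0.002
grip_force: 1.0
```

```bash
cat > l3.py <<'E'
from h import *
im=eyes.camera('scene'); cv2.imwrite('pics/scene4.png',im[:,:,::-1]); T=(.5247,.1118,-.095)
m=hue(im,0,4,150,60)|hue(im,174,180,150,60)
for a in(0,.05,.1,.15,.3):
    s=sil(cam('scene'),[pose(pose(box(0,.212,-.009,.009,.136,.146),.101,0,np.pi+a),*T)])>.5; print(a,(s&m).sum(),s.sum(),m.sum())
E
python3 l3.py
```

```text
0 258 436 344
0.05 245 430 344
0.1 184 421 344
0.15 136 413 344
0.3 74 441 344
```

Call:
{"api": "move_arm", "payload": {
  "increments": [
    [[0, 0, 0, 0, -0.002, 0, 0], [0, 0, 0, 0, -0.003, 0, 0], [0, 0, 0, 0, -0.004, 0, 0], [0, 0, 0, 0, -0.004, 0, 0]]
  ]
}}

```text
clock: 14.57
ee_pos: [0.4996, 0.0978, 0.3129]
ee_rot: [0.999, -0.048, 0.0, 0.0]
ft_force: [-1.1, -1.1, 4.3]
grip_width: 0.001
grip_force: 2.4
```

Call:
{"api": "move_arm", "payload": {
  "increments": [
    [[0, 0, 0, 0, -0.002, 0, 0], [0, 0, 0, 0, -0.003, 0, 0], [0, 0, 0, 0, -0.004, 0, 0], [0, 0, 0, 0, -0.004, 0, 0]]
  ]
}}

```text
clock: 14.9
ee_pos: [0.4999, 0.0999, 0.3129]
ee_rot: [0.999, -0.048, -0.0, 0.001]
ft_force: [-2.2, -6.2, 6.4]
grip_width: 0.001
grip_force: 5.0
```

```bash
python3 l3.py
python3 - <<'E'
import cv2,numpy as np
from rig import eyes
a=cv2.imread('pics/scene4.png');b=eyes.camera('side')[:,:,::-1]
cv2.imwrite('pics/sd4.png',b)
o=np.zeros((600,800,3),np.uint8);o[:,:400]=cv2.resize(a[140:260,220:300],(400,600),interpolation=cv2.INTER_CUBIC);o[:,400:]=cv2.resize(b[110:230,195:275],(400,600),interpolation=cv2.INTER_CUBIC)
cv2.imwrite('pics/l4.png',o)
E
```

```text
0 262 436 336
0.05 202 430 336
0.1 146 421 336
0.15 110 413 336
0.3 66 441 336
```

Call:
{"api": "move_arm", "payload": {
  "increments": [
    [[0, 0, 0, 0, -0.001, 0, 0], [0, 0, 0, 0, -0.002, 0, 0], [0, 0, 0, 0, -0.002, 0, 0]]
  ]
}}

```text
clock: 15.25
ee_pos: [0.5001, 0.1004, 0.3129]
ee_rot: [0.999, -0.049, -0.001, 0.002]
ft_force: [-2.9, -11.1, 8.6]
grip_width: -0.002
grip_force: 6.9
```

```bash
python3 l3.py | head -3
```

```text
0 263 436 336
0.05 203 430 336
0.1 147 421 336
```

View pics/l4.png

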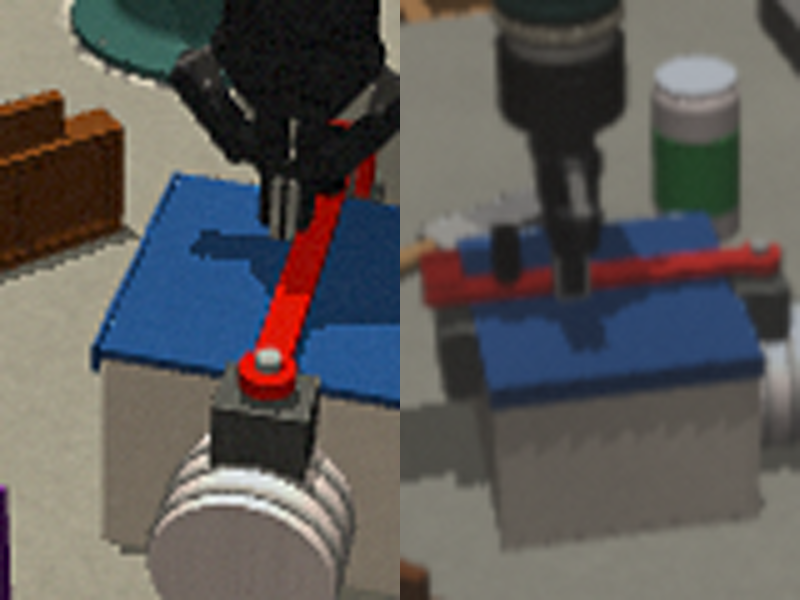

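Left crop: the red bar lies across the shut blue lid (300,260). Right crop: its tip is in the catch (440,275). Pushing further raised the force to 11 N with almost no travel, so it is at the stop. I back off and go to the key.

```bash
echo '[0.4999,0.104,0.313,-0.095]'>cmd.json
python3 g.py .497 .074 .43 -.095; python3 g.py .478 -.25 .43 .95; python3 g.py .478 -.369 .34 2.1;python3 g.py .478 -.369 .34 2.98; cat cmd.json
```

```text
[0, 0, -0.0, -0.0, 0.0301, -0.117] rows>= 2.9
[0, 0, -0.3326, 0.0118, 0.3244, -0.0] rows>= 8.4
[0, 0, -0.3661, -0.0968, 0.0692, 0.09] rows>= 9.2
[0, 0, -0.2801, 0.0, 0.0, -0.0] rows>= 7.0
[0.4779887093454183, -0.3690119240803662, 0.33999999999999997, 2.9799908893336893]
```

Call:
{"api": "move_arm", "payload": {
  "increments": [
    [[0, 0, 0, 0, 0.015, 0, 0], [0, 0, 0, 0, 0.0301, -0.01, 0], [0, 0, 0, 0, 0.0301, -0.045, 0], [0, 0, 0, 0, 0.0301, -0.085, 0], [0, 0, 0, 0, 0.0301, -0.117, 0.3], [0, 0, 0, 0, 0.0301, -0.117, 0.6]]
  ]
}}

```text
clock: 15.8
ee_pos: [0.4988, 0.0732, 0.4364]
ee_rot: [0.999, -0.048, 0.006, -0.002]
ft_force: [1.7, 1.3, 0.1]
grip_width: 0.271
grip_force: 0.0
```

Call:
{"api": "move_arm", "payload": {
  "increments": [
    [[0, 0, -0.3326, 0.0118, 0.3244, 0, 1], [0, 0, -0.3326, 0.0118, 0.3244, 0, 1], [0, 0, -0.3326, 0.0118, 0.3244, 0, 1], [0, 0, -0.3326, 0.0118, 0.3244, 0, 1], [0, 0, -0.3326, 0.0118, 0.3244, 0, 1], [0, 0, -0.3326, 0.0118, 0.3244, 0, 1], [0, 0, -0.3326, 0.0118, 0.3244, 0, 1], [0, 0, -0.3326, 0.0118, 0.3244, 0, 1], [0, 0, -0.3326, 0.0118, 0.3244, 0, 1], [0, 0, -0.3326, 0.0118, 0.3244, 0, 1]]
  ]
}}

```text
clock: 16.63
ee_pos: [0.4758, -0.257, 0.4301]
ee_rot: [0.89, 0.455, -0.001, 0.002]
ft_force: [-0.1, -0.7, 0.5]
grip_width: 1.004
grip_force: 0.0
```

Call:
{"api": "move_arm", "payload": {
  "increments": [
    [[0, 0, -0.3661, -0.0968, 0.0692, 0.09, 1], [0, 0, -0.3661, -0.0968, 0.0692, 0.09, 1], [0, 0, -0.3661, -0.0968, 0.0692, 0.09, 1], [0, 0, -0.3661, -0.0968, 0.0692, 0.09, 1], [0, 0, -0.3661, -0.0968, 0.0692, 0.09, 1], [0, 0, -0.3661, -0.0968, 0.0692, 0.09, 1], [0, 0, -0.3661, -0.0968, 0.0692, 0.09, 1], [0, 0, -0.3661, -0.0968, 0.0692, 0.09, 1], [0, 0, -0.3661, -0.0968, 0.0692, 0.09, 1], [0, 0, -0.3661, -0.0968, 0.0692, 0.09, 1]]
  ]
}}

```text
clock: 17.47
ee_pos: [0.4775, -0.3695, 0.3397]
ee_rot: [0.495, 0.869, 0.0, -0.0]
ft_force: [0.1, -0.4, -0.5]
grip_width: 1.0
grip_force: 0.0
```

Call:
{"api": "move_arm", "payload": {
  "increments": [
    [[0, 0, -0.28, 0, 0, 0, 1], [0, 0, -0.28, 0, 0, 0, 1], [0, 0, -0.28, 0, 0, 0, 1], [0, 0, -0.28, 0, 0, 0, 1], [0, 0, -0.28, 0, 0, 0, 1], [0, 0, -0.28, 0, 0, 0, 1], [0, 0, -0.28, 0, 0, 0, 1], [0, 0, -0.28, 0, 0, 0, 1], [0, 0, -0.28, 0, 0, 0, 1], [0, 0, -0.28, 0, 0, 0, 1]]
  ]
}}

```text
clock: 18.3
ee_pos: [0.4778, -0.3694, 0.3397]
ee_rot: [0.083, 0.997, -0.0, -0.0]
ft_force: [0.6, -0.3, 0.2]
grip_width: 1.0
grip_force: 0.0
```

```bash
python3 snap.py k1
cat > kf.py <<'E'
import sys;from h import *
from scipy.optimize import minimize
n=sys.argv[1]; im=cv2.imread(f'pics/{n}.png')[:,:,::-1].copy(); s=json.load(open(f'pics/{n}.json')); c=cam('wrist',s)
m=hue(im,5,20,130,40); m=comp(m,proj(c,[.478,-.369,.09])[0]); print(m.sum(),cv2.boundingRect(m.astype(np.uint8)))
f=lambda p:np.abs(sil(c,[pose(box(-.036,.036,-.005,.005,.065,.101),*p)])-m).sum()
for z in(0,1):
  x0=np.array([.478,-.369,-.17]); 
  for k in range(3):
    r=minimize(f,x0,method='Nelder-Mead',options=dict(initial_simplex=np.vstack([x0,x0+np.diag([.01,.01,.1])*(-1)**(k+z)]))); x0=r.x
  print(r.x,r.fun)
R=Rn.from_quat(s['ee_rot']).as_matrix(); print('in tool',(R.T@(np.array([r.x[0],r.x[1],.1])-s['ee_pos'])).round(4),'tool yaw',np.arctan2(R[1,0],R[0,0]))
E
python3 kf.py k1
```

```text
18.3 [ 0.47775795 -0.36935097  0.33969493] [ 8.26264905e-02  9.96580581e-01 -5.73658436e-05 -6.97460877e-05] [ 0.61536448  0.46242396 -0.01656824  1.77582683  0.00962449  0.90348359
  1.99993383]
1487 (246, 155, 24, 101)
[ 0.4844203  -0.37184082 -0.25703915] 297.44313725490196
[ 0.48376595 -0.37169557 -0.25682678] 298.9607843137255
in tool [-0.0063 -0.0013  0.2397] tool yaw 2.976151049599997
```

```bash
python3 -c "
import cv2;a=cv2.imread('pics/k1.png');cv2.imwrite('pics/k1b.png',cv2.resize(a[84:384,156:356],(400,600),interpolation=cv2.INTER_CUBIC))"
```

```text
(no output)
```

View pics/k1b.png

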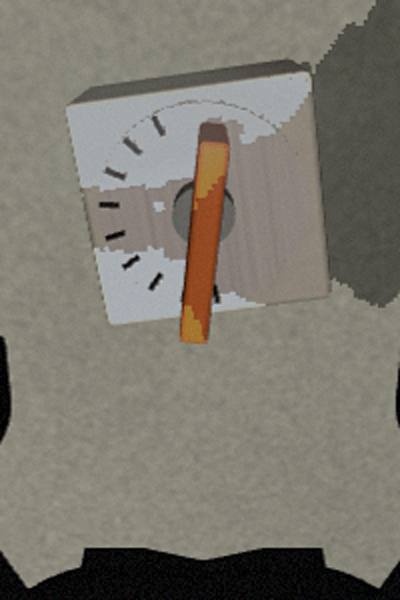

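```bash
cat > k2.py <<'E'
from h import *
s=json.load(open('pics/k1.json'));c=cam('wrist',s)
def ray(u,z):
    px=(156+u[0]/2,84+u[1]/2); d=c['R'].T@np.array([(px[0]-c['cx'])/c['f'],(px[1]-c['cy'])/c['f'],1]);o=-c['R'].T@c['t'];return o+d*(z-o[2])/d[2]
a,b=ray((214.5,142),.101),ray((194,343),.101); v=a-b; print('center',(a+b)/2,'len',np.hypot(*v[:2]),'yaw',np.arctan2(v[1],v[0]))
B=[ray(u,.055)[:2] for u in[(67,106),(311,73),(328,296),(108,325)]]; print('box centre',np.mean(B,0),[np.linalg.norm(B[i]-B[i-1]).round(4) for i in range(4)],'edge yaw',np.arctan2(*(B[1]-B[0])[::-1]))
E
python3 k2.py
```

```text
center [ 0.47927634 -0.36999566  0.101     ] len 0.07121553564994088 yaw 2.882062073126632
box centre [ 0.47914502 -0.37004728] [np.float64(0.0927), np.float64(0.0925), np.float64(0.0916), np.float64(0.0926)] edge yaw 1.5391836145753153
```

```bash
python3 g.py .4793 -.37 .245 2.882; cat cmd.json
```

```text
[0, 0, 0.0312, -0.0015, -0.0008, 0.095] rows>= 2.3
[0.47934044614012516, -0.3700428497022399, 0.24499999999999997, 2.881973198541688]
```

Call:
{"api": "move_arm", "payload": {
  "increments": [
    [[0, 0, 0.0312, -0.0015, -0.0008, 0.03, 1], [0, 0, 0.0312, -0.0015, -0.0008, 0.06, 1], [0, 0, 0.0312, -0.0015, -0.0008, 0.085, 1], [0, 0, 0.0312, -0.0015, -0.0008, 0.095, 1], [0, 0, 0.0312, -0.0015, -0.0008, 0.095, 1], [0, 0, 0.0312, -0.0015, -0.0008, 0.095, 1]]
  ]
}}

```text
clock: 18.85
ee_pos: [0.4797, -0.3702, 0.245]
ee_rot: [0.13, 0.992, -0.0, -0.0]
ft_force: [0.6, -0.7, 0.7]
grip_width: 0.995
grip_force: 0.0
```

Call:
{"api": "move_arm", "payload": {
  "increments": [
    [[0, 0, 0, 0, 0, 0, 0], [0, 0, 0, 0, 0, 0, 0], [0, 0, 0, 0, 0, 0, 0], [0, 0, 0, 0, 0, 0, 0], [0, 0, 0, 0, 0, 0, 0], [0, 0, 0, 0, 0, 0, 0], [0, 0, 0, 0, 0, 0, 0], [0, 0, 0, 0, 0, 0, 0], [0, 0, 0, 0, 0, 0, 0], [0, 0, 0, 0, 0, 0, 0]]
  ],
  "squeeze": 50
}}

```text
clock: 19.68
ee_pos: [0.4796, -0.3699, 0.2452]
ee_rot: [0.13, 0.992, 0.0, 0.0]
ft_force: [-1.0, 1.6, 5.8]
grip_width: 0.112
grip_force: 50.3
```

Call:
{"api": "move_arm", "payload": {
  "increments": [
    [[0, 0, 0.03, 0, 0, 0, 0], [0, 0, 0.06, 0, 0, 0, 0], [0, 0, 0.09, 0, 0, 0, 0], [0, 0, 0.12, 0, 0, 0, 0], [0, 0, 0.15, 0, 0, 0, 0], [0, 0, 0.18, 0, 0, 0, 0], [0, 0, 0.21, 0, 0, 0, 0], [0, 0, 0.24, 0, 0, 0, 0], [0, 0, 0.27, 0, 0, 0, 0], [0, 0, 0.3, 0, 0, 0, 0]]
  ]
}}

```text
clock: 20.52
ee_pos: [0.4789, -0.3707, 0.2452]
ee_rot: [0.568, 0.823, -0.001, -0.0]
ft_force: [-2.8, -0.3, 4.7]
grip_width: 0.109
grip_force: 50.4
```

Call:
{"api": "move_arm", "payload": {
  "increments": [
    [[0, 0, 0.03, 0, 0, 0, 0], [0, 0, 0.06, 0, 0, 0, 0], [0, 0, 0.09, 0, 0, 0, 0], [0, 0, 0.12, 0, 0, 0, 0], [0, 0, 0.15, 0, 0, 0, 0], [0, 0, 0.18, 0, 0, 0, 0], [0, 0, 0.21, 0, 0, 0, 0], [0, 0, 0.24, 0, 0, 0, 0], [0, 0, 0.27, 0, 0, 0, 0], [0, 0, 0.3, 0, 0, 0, 0]]
  ]
}}

```text
clock: 21.35
ee_pos: [0.478, -0.3708, 0.2451]
ee_rot: [0.88, 0.476, -0.001, -0.001]
ft_force: [-5.7, 2.0, 8.6]
grip_width: 0.111
grip_force: 50.8
```

```bash
python3 -c "
from h import *
s=arm.get_state();R=Rn.from_quat(s['ee_rot']).as_matrix();print(s['clock'],s['ee_pos'],np.arctan2(R[1,0],R[0,0]),s['torque'],s['ft_force'],s['qpos'].round(2))"
```

```text
21.35 [ 0.47800818 -0.3707869   0.2451458 ] 0.9917229573892878 [0.31833139 1.25232273 0.14380821] [-5.74327856  1.99466046  8.59944099] [ 0.24  0.63  0.49  1.85 -0.41  0.76  0.37]
```

Call:
{"api": "move_arm", "payload": {
  "increments": [
    [[0, 0, 0.03, 0, 0, 0, 0], [0, 0, 0.06, 0, 0, 0, 0], [0, 0, 0.09, 0, 0, 0, 0], [0, 0, 0.12, 0, 0, 0, 0], [0, 0, 0.14, 0, 0, 0, 0], [0, 0, 0.16, 0, 0, 0, 0], [0, 0, 0.18, 0, 0, 0, 0], [0, 0, 0.2, 0, 0, 0, 0], [0, 0, 0.21, 0, 0, 0, 0], [0, 0, 0.21, 0, 0, 0, 0]]
  ]
}}

```text
clock: 22.18
ee_pos: [0.4777, -0.3703, 0.2451]
ee_rot: [0.986, 0.167, -0.002, -0.001]
ft_force: [-7.6, 3.6, 12.5]
grip_width: 0.104
grip_force: 51.3
```

```bash
cat > st.py <<'E'
from h import *
s=arm.get_state();R=Rn.from_quat(s['ee_rot']).as_matrix();print(s['clock'],s['ee_pos'],np.arctan2(R[1,0],R[0,0]),s['torque'],s['ft_force'])
E
python3 st.py
```

```text
22.1833 [ 0.47767355 -0.37029093  0.24513417] 0.3351734002424021 [ 0.72880506  1.53244808 -0.01414503] [-7.63877251  3.58268621 12.53360723]
```

Call:
{"api": "move_arm", "payload": {
  "increments": [
    [[0, 0, 0.006, 0, 0, 0, 0], [0, 0, 0.012, 0, 0, 0, 0], [0, 0, 0.018, 0, 0, 0, 0], [0, 0, 0.018, 0, 0, 0, 0]]
  ]
}}

```text
clock: 22.52
ee_pos: [0.4777, -0.3702, 0.2451]
ee_rot: [0.99, 0.141, -0.002, -0.001]
ft_force: [-8.2, 2.7, 12.5]
grip_width: 0.108
grip_force: 55.2
```

```bash
python3 st.py
```

```text
22.5167 [ 0.47774583 -0.37022842  0.24513452] 0.2826375205477002 [0.69407668 1.62874551 0.91967912] [-8.16595486  2.66690877 12.49373002]
```

The moment rose to 0.92 N m, so the key is at its stop. Release and retreat upward.

Call:
{"api": "move_arm", "payload": {
  "increments": [
    [[0, 0, 0, 0, 0, 0, 0.5], [0, 0, 0, 0, 0, 0, 1], [0, 0, 0, 0, 0, 0, 1], [0, 0, 0, 0, 0, 0, 1], [0, 0, 0, 0, 0, -0.03, 1], [0, 0, 0, 0, 0, -0.065, 1], [0, 0, 0, 0, 0, -0.095, 1], [0, 0, 0, 0, 0, -0.095, 1], [0, 0, 0, 0, 0, -0.095, 1], [0, 0, 0, 0, 0, -0.095, 1]]
  ]
}}

```text
clock: 23.35
ee_pos: [0.4795, -0.3696, 0.3391]
ee_rot: [0.99, 0.14, -0.0, -0.0]
ft_force: [0.3, 0.4, -0.9]
grip_width: 0.996
grip_force: 0.0
```

```bash
python3 snap.py k3; python3 l3.py
python3 - <<'E'
from h import *
T=(.5247,.1118,-.095); c=cam('wrist',json.load(open('pics/k3.json')))
im=cv2.imread('pics/k3.png')[:,:,::-1].copy(); m=comp(hue(im,5,20,130,40),proj(c,[.479,-.37,.09])[0])
for yw in np.arange(.15,.56,.05):
    s=sil(c,[pose(box(-.036,.036,-.005,.005,.065,.101),.4793,-.37,yw)]); print(round(yw,2),np.abs(s-m).sum().round(0),m.sum())
b=comp(hue(eyes.camera('side'),100,125),(240,170)); print(cv2.boundingRect(b.astype(np.uint8)))
E
```

```text
23.35 [ 0.47947703 -0.36958764  0.33908373] [ 9.90147809e-01  1.40025553e-01 -1.22010235e-04 -3.82477124e-04] [ 0.04554106  0.55501784  0.75745077  1.81065913 -0.45804445  0.96041952
 -0.29161675]
0 253 436 419
0.05 289 430 419
0.1 245 421 419
0.15 184 413 419
0.3 85 441 419
0.15 1086.0 1429
0.2 819.0 1429
0.25 562.0 1429
0.3 368.0 1429
0.35 434.0 1429
0.4 673.0 1429
0.45 935.0 1429
0.5 1199.0 1429
0.55 1467.0 1429
(210, 168, 47, 22)
```

```bash
cat > l5.py <<'E'
from h import *
from scipy.optimize import minimize
T=(.5247,.1118,-.095); out=[]
ims={n:eyes.camera(n) for n in('scene','side')}; C={n:cam(n) for n in ims}
M={n:(hue(i,0,5,140,50)|hue(i,172,180,140,50)) for n,i in ims.items()}
for n in ims: cv2.imwrite(f'pics/f_{n}.png',ims[n][:,:,::-1])
# catch pixels are red too: compare only bar part from pivot to 150 mm (knob at 160)
def sel(n,lo,hi): return sil(C[n],[pose(pose(box(lo,hi,-.03,.03,.136,.147),.101,0,np.pi+.02),*T)])>.5
W={n:sel(n,.015,.145) for n in ims}
def cost(p):
    t=0
    for n in ims:
        s=sil(C[n],[pose(pose(box(0,.212,-.009,.009,.136,.146),.101+p[1],p[2],np.pi+p[0]),*T)]); t+=np.abs(s-M[n])[W[n]].sum()
    return t
for n in ims: print(n,W[n].sum(),(M[n]&W[n]).sum())
for x0 in([0,0,0],[.1,0,0]):
    r=minimize(cost,x0,method='Nelder-Mead',options=dict(initial_simplex=np.array([x0,[x0[0]+.05,0,0],[x0[0],.003,0],[x0[0],0,.003]]))); print(r.x,r.fun)
E
python3 l5.py
```

```text
scene 880 244
side 604 125
[ 0.06676833 -0.00035971  0.00090259] 185.3607843137255
[0.07873732 0.00100664 0.0018253 ] 181.85882352941178
```

```bash
echo '[0.4793,-0.37,0.34,0.281]'>cmd.json; python3 g.py .48 -.25 .50 .281; python3 g.py .52 .11 .50 1.57
```

```text
[0, 0, -0.0, 0.034, -0.1151, -0.16] rows>= 4.8
[0, 0, -0.4103, 0.1382, -0.3348, -0.0] rows>= 10.3
```

Call:
{"api": "move_arm", "payload": {
  "increments": [
    [[0, 0, 0, 0, 0, -0.04, 1], [0, 0, 0, 0, 0, -0.08, 1], [0, 0, 0, 0.01, -0.03, -0.11, 1], [0, 0, 0, 0.02, -0.06, -0.135, 1], [0, 0, 0, 0.03, -0.1, -0.16, 1], [0, 0, 0, 0.034, -0.1151, -0.16, 1], [0, 0, 0, 0.034, -0.1151, -0.16, 1]]
  ]
}}

```text
clock: 24.18
ee_pos: [0.4815, -0.2458, 0.5007]
ee_rot: [0.99, 0.143, 0.002, -0.001]
ft_force: [-0.1, 0.0, -0.3]
grip_width: 1.002
grip_force: 0.0
```

Call:
{"api": "move_arm", "payload": {
  "increments": [
    [[0, 0, -0.37, 0.1382, -0.3348, 0, 1], [0, 0, -0.37, 0.1382, -0.3348, 0, 1], [0, 0, -0.37, 0.1382, -0.3348, 0, 1], [0, 0, -0.37, 0.1382, -0.3348, 0, 1], [0, 0, -0.37, 0.1382, -0.3348, 0, 1], [0, 0, -0.37, 0.1382, -0.3348, 0, 1], [0, 0, -0.37, 0.1382, -0.3348, 0, 1], [0, 0, -0.37, 0.1382, -0.3348, 0, 1], [0, 0, -0.37, 0.1382, -0.3348, 0, 1], [0, 0, -0.37, 0.1382, -0.3348, 0, 1]]
  ]
}}

```text
clock: 25.02
ee_pos: [0.5205, 0.117, 0.4981]
ee_rot: [0.746, 0.666, -0.0, -0.001]
ft_force: [0.5, 0.0, -0.0]
grip_width: 1.003
grip_force: 0.0
```

```bash
python3 snap.py v1
cat > l6.py <<'E'
from h import *
c=cam('wrist',json.load(open('pics/v1.json'))); im=cv2.imread('pics/v1.png')[:,:,::-1].copy()
def ray(px,z):
    d=c['R'].T@np.array([(px[0]-c['cx'])/c['f'],(px[1]-c['cy'])/c['f'],1]);o=-c['R'].T@c['t'];return (o+d*(z-o[2])/d[2])[:2]
m=hue(im,0,5,140,40)|hue(im,172,180,140,40); m=comp(m,proj(c,[.56,.107,.146])[0])
b=hue(im,98,128,100,25)
print(m.sum(),cv2.boundingRect(m.astype(np.uint8)),b.sum(),cv2.boundingRect(b.astype(np.uint8)))
# bar edges: per column between pivot and knob, top and bottom red rows; + lid edges per column
E_={k:[] for k in('up','lo','lu','ll')}
for x in range(0,512):
    X=ray((x,proj(c,[.55,.107,.146])[0,1]),.146)[0]
    if .50<X<.60:
        r=np.where(m[:,x])[0]; E_['up'].append(ray((x,r[0]-.5),.146)); E_['lo'].append(ray((x,r[-1]+.5),.146))
        q=np.where(b[:,x])[0]; E_['lu'].append(ray((x,q[0]-.5),.128)); E_['ll'].append(ray((x,q[-1]+.5),.128))
for k,v in E_.items():
    v=np.array(v); vx,vy,x0,y0=cv2.fitLine(v.astype(np.float32),cv2.DIST_HUBER,0,1e-5,1e-5).ravel(); res=np.abs((v-[x0,y0])@[-vy,vx]).mean()
    print(k,'yaw',np.arctan(vy/vx).round(4),'at x=.55 y',(y0+vy/vx*(.55-x0)).round(4),'res',res.round(5))
E
python3 l6.py
```

```text
25.0167 [0.5204578  0.11698308 0.49808137] [ 7.45770391e-01  6.66202081e-01 -4.12614110e-04 -1.06808197e-03] [-0.71673185  0.18346643  0.5016738   1.80283424 -0.09658244  1.18089305
 -0.29778285]
4424 (142, 155, 235, 42) 23012 (144, 78, 294, 306)
up yaw -0.0168 at x=.55 y 0.1135 res 0.00025
lo yaw -0.0191 at x=.55 y 0.0947 res 0.00026
lu yaw -0.1242 at x=.55 y 0.1955 res 0.00037
ll yaw -0.0953 at x=.55 y 0.0189 res 0.00055
```

```bash
echo '[0.52,0.11,0.50,1.4434]'>cmd.json; python3 g.py .4937 .0394 .45 1.4434; python3 g.py .4937 .0394 .32 1.4434
```

```text
[0, 0, -0.0, -0.0734, -0.0171, 0.05] rows>= 2.2
[0, 0, -0.0, 0.0, -0.0, 0.13] rows>= 3.1
```

The bar has sprung back to about 0.077 rad after I let go of it. While pushed it was at about 0, so that step was met. I press the lid gently again, then push the bar in slowly and let go slowly.

Call:
{"api": "move_arm", "payload": {
  "increments": [
    [[0, 0, 0, -0.03, -0.007, 0, 0], [0, 0, 0, -0.06, -0.014, 0.02, 0], [0, 0, 0, -0.0734, -0.0171, 0.05, 0], [0, 0, 0, -0.0734, -0.0171, 0.08, 0], [0, 0, 0, -0.0734, -0.0171, 0.11, 0], [0, 0, 0, -0.0734, -0.0171, 0.14, 0], [0, 0, 0, -0.0734, -0.0171, 0.165, 0], [0, 0, 0, -0.0734, -0.0171, 0.18, 0], [0, 0, 0, -0.0734, -0.0171, 0.18, 0], [0, 0, 0, -0.0734, -0.0171, 0.18, 0]]
  ]
}}

```text
clock: 25.9
ee_pos: [0.494, 0.0379, 0.319]
ee_rot: [0.752, 0.659, -0.001, -0.0]
ft_force: [-0.3, -0.2, 0.4]
grip_width: -0.001
grip_force: 0.0
```

Call:
{"api": "move_arm", "payload": {
  "increments": [
    [[0, 0, 0, 0, 0, 0.004, 0], [0, 0, 0, 0, 0, 0.008, 0], [0, 0, 0, 0, 0, 0.012, 0], [0, 0, 0, 0, 0, 0.012, 0], [0, 0, 0, 0, 0, 0.012, 0]]
  ]
}}

```text
clock: 26.32
ee_pos: [0.4941, 0.0393, 0.3079]
ee_rot: [0.751, 0.66, 0.0, 0.0]
ft_force: [-0.1, 0.1, 1.3]
grip_width: 0.0
grip_force: 0.0
```

Call:
{"api": "move_arm", "payload": {
  "increments": [
    [[0, 0, 0, 0, 0, 0.002, 0], [0, 0, 0, 0, 0, 0.004, 0], [0, 0, 0, 0, 0, 0.006, 0], [0, 0, 0, 0, 0, 0.006, 0], [0, 0, 0, 0, 0, 0.006, 0]]
  ]
}}

```text
clock: 26.73
ee_pos: [0.494, 0.0393, 0.3016]
ee_rot: [0.751, 0.66, -0.0, 0.0]
ft_force: [0.3, -0.1, -0.1]
grip_width: -0.003
grip_force: 0.0
```

Fingertip reaches lid-top height without force: the lid is shut. Now the bar.

Call:
{"api": "move_arm", "payload": {
  "increments": [
    [[0, 0, 0, 0, 0, -0.006, 0], [0, 0, 0, 0, 0, -0.011, 0], [0, 0, 0, 0.012, 0, -0.011, 0], [0, 0, 0, 0.024, 0, -0.011, 0], [0, 0, 0, 0.036, 0, -0.011, 0], [0, 0, 0, 0.042, 0, -0.011, 0], [0, 0, 0, 0.046, 0, -0.011, 0], [0, 0, 0, 0.049, 0, -0.011, 0], [0, 0, 0, 0.049, 0, -0.011, 0]]
  ]
}}

```text
clock: 27.48
ee_pos: [0.5002, 0.0885, 0.3124]
ee_rot: [0.751, 0.661, -0.0, -0.0]
ft_force: [0.5, 0.2, -0.1]
grip_width: 0.0
grip_force: 0.0
```

Call:
{"api": "move_arm", "payload": {
  "increments": [
    [[0, 0, 0, 0.002, 0, 0, 0], [0, 0, 0, 0.003, 0, 0, 0], [0, 0, 0, 0.004, 0, 0, 0], [0, 0, 0, 0.004, 0, 0, 0]]
  ]
}}

```text
clock: 27.82
ee_pos: [0.5007, 0.0916, 0.3126]
ee_rot: [0.751, 0.66, -0.0, -0.0]
ft_force: [-1.6, -0.7, -0.7]
grip_width: 0.004
grip_force: 0.4
```

Call:
{"api": "move_arm", "payload": {
  "increments": [
    [[0, 0, 0, 0.001, 0, 0, 0], [0, 0, 0, 0.002, 0, 0, 0], [0, 0, 0, 0.003, 0, 0, 0], [0, 0, 0, 0.003, 0, 0, 0], [0, 0, 0, 0.003, 0, 0, 0]]
  ]
}}

```text
clock: 28.23
ee_pos: [0.5012, 0.0947, 0.3127]
ee_rot: [0.751, 0.66, -0.0, 0.0]
ft_force: [-1.6, -1.3, -0.3]
grip_width: -0.003
grip_force: 0.9
```

Call:
{"api": "move_arm", "payload": {
  "increments": [
    [[0, 0, 0, 0.001, 0, 0, 0], [0, 0, 0, 0.002, 0, 0, 0], [0, 0, 0, 0.002, 0, 0, 0], [0, 0, 0, 0.002, 0, 0, 0]]
  ]
}}

```text
clock: 28.57
ee_pos: [0.5013, 0.0952, 0.3126]
ee_rot: [0.751, 0.66, -0.001, 0.001]
ft_force: [-1.5, -6.0, 3.4]
grip_width: 0.004
grip_force: 3.3
```

Call:
{"api": "move_arm", "payload": {
  "increments": [
    [[0, 0, 0, -0.0003, 0, 0, 0], [0, 0, 0, -0.0006, 0, 0, 0], [0, 0, 0, -0.0009, 0, 0, 0], [0, 0, 0, -0.0012, 0, 0, 0], [0, 0, 0, -0.0015, 0, 0, 0], [0, 0, 0, -0.002, 0, 0, 0], [0, 0, 0, -0.0025, 0, 0, 0], [0, 0, 0, -0.003, 0, 0, 0], [0, 0, 0, -0.004, 0, 0, 0], [0, 0, 0, -0.006, 0, 0, 0]]
  ]
}}

```text
clock: 29.4
ee_pos: [0.5011, 0.0918, 0.3129]
ee_rot: [0.75, 0.661, 0.001, 0.0]
ft_force: [-0.3, -0.3, 0.1]
grip_width: 0.0
grip_force: 0.0
```

Call:
{"api": "move_arm", "payload": {
  "increments": [
    [[0, 0, 0, -0.01, 0, 0, 0], [0, 0, 0, -0.03, 0, 0, 0], [0, 0, 0, -0.04, 0, -0.02, 0], [0, 0, 0, -0.04, 0, -0.06, 0], [0, 0, 0, -0.04, 0, -0.1, 0], [0, 0, 0, -0.02, 0, -0.14, 0], [0, 0, 0, 0.01, 0, -0.18, 0], [0, 0, 0, 0.02, 0, -0.187, 0], [0, 0, 0, 0.02, 0, -0.187, 0], [0, 0, 0, 0.02, 0, -0.187, 0]]
  ]
}}

```text
clock: 30.23
ee_pos: [0.5032, 0.1108, 0.5002]
ee_rot: [0.75, 0.661, 0.001, 0.0]
ft_force: [-0.7, -0.8, -0.7]
grip_width: 0.0
grip_force: 0.0
```

```bash
python3 snap.py v1; python3 l6.py
```

```text
30.2333 [0.5031955  0.11084355 0.50024749] [7.50323365e-01 6.61070298e-01 9.28429134e-04 2.16052674e-04] [-0.74779966  0.14352634  0.5246331   1.84178301 -0.07828197  1.17462154
 -0.32381418]
4345 (158, 145, 235, 40) 23457 (189, 68, 245, 314)
up yaw -0.0974 at x=.55 y 0.1191 res 0.00027
lo yaw -0.1009 at x=.55 y 0.1006 res 0.00024
lu yaw -0.125 at x=.55 y 0.1957 res 0.00051
ll yaw -0.1008 at x=.55 y 0.0187 res 0.00083
```

Bar heading −0.099 against trap −0.095 to −0.10, so the latch is at about 0. The lid is shut, the key is at about 2.79 rad and the arm is clear. Handing in.

```bash
python3 -c "
from rig import arm
print(arm.sign_off())"
```

```text
the job is handed in; nothing more can be done
None
```

I handed the job in at about 30 s: by my measurements the filter is seated, the lid shut, the latch at about 0 rad after I pushed it in a second time (it had sprung back to 0.077 rad before the key was wound), and the key at about 2.79 rad; no verdict came back.

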